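# Box the bangles at the craft stall

## Task

Finish packing the three bangles: stand the oval bangle in the oblong box and the square bangle in the square box, opening up and flat on the bottom; the round bangle is already in the round box. Then close all three boxes, each with its own lid pushed fully home on its base. Leave the ribbon reel where it is.

Things in the scene. Friction and masses are not known exactly. Their poses are not given: they have to be found in the camera images.
- bangle_oval: Oval bangle, opening facing up. Dark wood with a thin brass line round the middle, oval 76 mm (x) by 50 mm (y) outside, band (height) 32 mm, wall 5 mm, about 40 to 70 g. Origin: centre of its underside, z up through the opening; x along the long way of the oval.
- bangle_square: Square bangle with rounded corners, opening facing up. Dark wood with a thin brass line round the middle, 52 mm by 52 mm outside, corner radius 10 mm, band (height) 32 mm, wall 5 mm, about 40 to 70 g. Origin: centre of its underside, z up through the opening; x and y square to its flat sides.
- bangle_round: Round bangle, opening facing up; at the start it already stands in the round box. Dark wood with a thin brass line round the middle, 66 mm outside diameter, band (height) 32 mm, wall 5 mm, about 40 to 70 g. Origin: centre of its underside, z up through the opening.
- box_oblong: Open oblong gift box base of pale wood, puttied fast to the counter. Plate 108 mm (x) by 82 mm (y), 8 mm thick; on it stands a collar wall, inside 86 by 60 mm, outside 92 by 66 mm, from 8 mm to 18 mm high. The bangle stands inside the collar and the lid goes round it, both resting on the plate (8 mm above the base's origin). Origin: centre of its underside on the counter, z up, x along the long side.
- box_square: Open square gift box base of pale wood, puttied fast to the counter. Plate 84 by 84 mm, 8 mm thick; on it stands a collar wall, inside 62 by 62 mm, outside 68 by 68 mm, from 8 mm to 18 mm high. The bangle stands inside the collar and the lid goes round it, both resting on the plate (8 mm above the base's origin). Origin: centre of its underside on the counter, z up, x and y square to its sides.
- box_round: Open round gift box base of pale wood, puttied fast to the counter. Plate 98 mm diameter, 8 mm thick; on it stands a collar wall, inside 76 mm diameter, outside 82 mm diameter, from 8 mm to 18 mm high. The bangle stands inside the collar and the lid goes round it, both resting on the plate (8 mm above the base's origin). Origin: centre of its underside on the counter, z up.
- lid_oblong: Deep oblong lid of pale wood, standing on its open rim, about 70 to 120 g. Outside 108 mm (x) by 82 mm (y), inside 100 by 74 mm, 38 mm deep inside, flat top 43 mm above its rim; on top in the centre a wooden bar pull 40 mm long (along the lid's x), 12 mm wide (y) and 22 mm high, from 43 to 65 mm above the rim. Grip the bar across its 12 mm. Origin: centre of the lower rim, z up, x along the long side.
- lid_square: Deep square lid of pale wood, standing on its open rim, about 70 to 120 g. Outside 84 by 84 mm, inside 76 by 76 mm, 38 mm deep inside, flat top 43 mm above its rim; on top in the centre a wooden bar pull 40 mm long (along the lid's x), 12 mm wide (y) and 22 mm high, from 43 to 65 mm above the rim. Grip the bar across its 12 mm. Origin: centre of the lower rim, z up, x and y square to its sides; it fits its base in any of the four quarter turns.
- lid_round: Deep round lid of pale wood, standing on its open rim, about 70 to 120 g. Outside 98 mm diameter, inside 90 mm diameter, 38 mm deep inside, flat top 43 mm above its rim; on top in the centre a wooden bar pull 40 mm long (along the lid's x), 12 mm wide (y) and 22 mm high, from 43 to 65 mm above the rim. Grip the bar across its 12 mm. Origin: centre of the lower rim, z up.
- ribbon_reel: Bystander, to be left alone: cardboard reel of pale ribbon lying flat, 60 mm diameter, 24 mm high. Origin: centre of its underside.

How it is judged:
By the outcome, as a careful person would: the job done as asked, in the order asked, and still so for the second after the job is handed in, with the robot touching nothing.
It also fails if it takes over 128 s, if anything falls off the work surface, if the arm or the gripper's body presses on something with over 40 N, if the wrist force passes 120 N, or if a joint passes its speed limit or range.

## Robot

A 6-joint arm with a two-finger parallel gripper is mounted at the origin on the work surface. World frame = base frame: x ahead of the robot, y to its left, z up, the work surface at z = 0. Lengths are in m, angles in rad, forces in N, time in s.
With the tool pointing down it reaches from about 0.3 to 0.875 m from the base axis. Payload 6.4 kg.
Tool frame: the origin (TCP) lies midway between the tips of the shut fingers; the grasp point (between the pads) lies 19 mm behind it; z points along the fingers, y is the direction in which the jaws open and shut (so a half turn about z gives the same grasp; the last joint's range is limited). The gripper opens to 85 mm and grips with 20 to 120 N. Pads are 22 mm wide; open, the fingers measure 114 mm over their backs; the gripper's body (76 mm by 85 mm) begins 54 mm behind the grasp point. The pads swing forward as they close: fully open they stand 13 mm farther back than shut.
Start: joints at [0.904, 0.181, 1.607, -0, 1.354, -0.206], TCP at [0.256, 0.515, 0.231] pointing down, gripper open.
Joint ranges: [-2.99, 2.99], [-0.89, 2.07], [0.3, 2.58], [-1.14, 4.28], [0, 2.63], [-3.12, 3.12]. Speed limits (rad/s): [2.57, 2.57, 3.01, 3.14, 3.14, 3.14].

## Interface

Orientations are given as a unit quaternion [w, x, y, z].
In Python, from bench import get_obs, camera, hand_in gives the robot as it stands.
- The arm moves only by the tool drive_tool, never from a script. Its argument "deltas" is a list of rows, each a list of 2 entries, a list of its own where there are three numbers: the shift along the world's x, y, z in m, then the turn about the world's z in rad. A call has 1 to 10 rows; each row shifts and turns the pose as measured when the row begins; what a row does not reach is not made up. A row lasts 1/10 s, in which the tool goes at most 50 mm and 8.59 degrees, less where a joint would pass 70% of its speed; a pose out of reach is approached as far as the arm can. A call is refused whole if a number of a shift passes 0.05 or a number of a turn 0.15, either way. A call with a gripper value outside its range is refused whole. "gripper" is the opening, from 0 (shut) to 1 (fully open), set as the call begins (left out, the last holds). The fingers move at their own pace and stop on an object; the grip force is fixed at half the most. Time passes only in rows, so rows that do not move let the fingers close. It gives the time, the measured TCP pose, the force and the opening at its end, in the units of the state.
- get_obs(): the state, without advancing time (a new reading comes with each control period).
- camera(name): name is "scene" or "top"; returns a dict with "frame" (384x512x3 uint8, red, green, blue), "fx", "fy", "cx", "cy" (pixels), "eye" and "attitude" of the camera in the world. Camera axes: x right, y down, z forward; pixel columns grow to the right and rows downward; lengths in m; the calibration is good to about 2 mm. A picture is of the moment at which its call begins. There is no depth.
- hand_in(): hands the job in, once; it reports no verdict.
The state is a dict: "time_s": time; "q": joint angles; "dq": joint speeds; "joint_efforts": joint torques, N m; "eef_pos": TCP position; "eef_rot": TCP orientation; "wrist_force": force on the tool from outside, world axes, zero at the start; "torque": the same for the moment, N m; "opening": opening from 0.0 (shut) to 1.0 (fully open).
Only numpy, scipy, OpenCV 4.12 (cv2) and the standard library are available. Lean on these libraries where they do the work, as an engineer would, in place of code of your own. Each camera call takes 0.05 s, during which the arm holds its last target.

## Working session

There is one attempt and no reset: what is moved stays moved. The work goes in short steps, Python scripts to look and compute and a tool call to move; the robot and the scene stay as the last step left them, time stands still between calls to the robot, and variables do not carry over. Pictures are saved under pics/ and viewed, and the job is handed in when it is done.

Besides the shell and the picture viewer there is one more tool, called after ">>>" by a JSON object that holds its "fn" and its "kwargs". drive_tool: Moves the arm, as the interface text tells. Its arguments: {"type":"object","properties":{"deltas":{"type":"array","items":{"type":"array"}},"gripper":{"type":"number"}},"required":["deltas"]}

```bash
mkdir -p pics; ls; python3 - <<'E'
from bench import get_obs,camera
import cv2
o=get_obs(); print({k:o[k] for k in('time_s','eef_pos','eef_rot','wrist_force','opening')})
for n in('scene','top'):
    c=camera(n); cv2.imwrite(f'pics/{n}0.png',c['frame'][:,:,::-1]); print(n,[c[k] for k in('fx','fy','cx','cy','eye','attitude')])
E
```

```text
pics
{'time_s': 0.0, 'eef_pos': array([0.25533473, 0.51460502, 0.23038884]), 'eef_rot': array([-3.62022646e-04,  2.28377595e-01,  9.73572253e-01, -7.81101234e-04]), 'wrist_force': array([ 0.5089221 , -0.20623365,  0.62975373]), 'opening': 1.0027789592151475}
scene [429.9463070909782, 429.9463070909782, 255.28265970791463, 186.37967710689563, array([1.03828975, 0.21530333, 0.98121507]), array([-0.14743003,  0.53759764,  0.79710437, -0.23211587])]
top [432.5349383986363, 432.5349383986363, 255.6598746125757, 192.11700993338766, array([0.37974362, 0.00994396, 1.26996171]), array([ 0.03268492, -0.69964112,  0.71261676, -0.04014176])]
```

View pics/scene0.png

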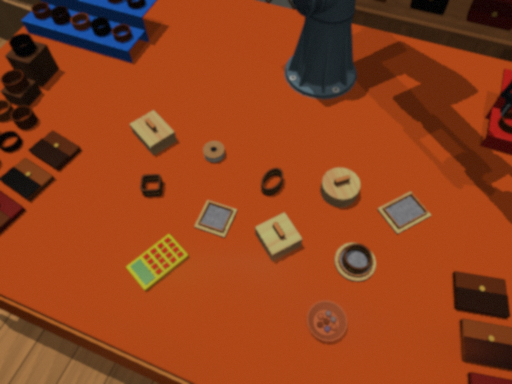

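View pics/top0.png

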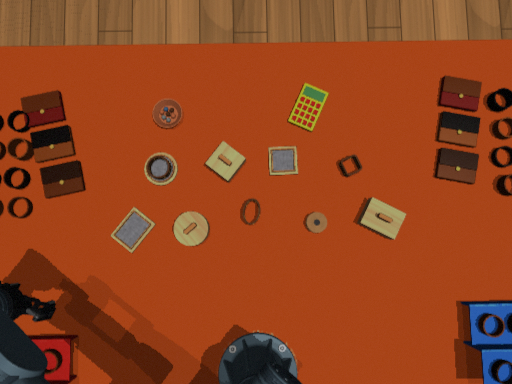

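The top view has x up and y left. It shows the oblong box at (133,229), round box at (160,169), square box at (283,160), and the lids round (191,228), square (225,160) and oblong (383,218). The bangles are oval (250,211) and square (349,165), and the reel is at (316,222). Next I'll measure them.

```bash
cat > h.py <<'E'
import numpy as np,cv2
from scipy.spatial.transform import Rotation as R
from bench import get_obs,camera
def rot(c): return R.from_quat(np.array(c['attitude']),scalar_first=True).as_matrix()
def cast(c,uv,z):
    uv=np.atleast_2d(np.asarray(uv,float)); d=np.c_[(uv[:,0]-c['cx'])/c['fx'],(uv[:,1]-c['cy'])/c['fy'],np.ones(len(uv))]@rot(c).T
    e=np.array(c['eye']); return e+d*((z-e[2])/d[:,2])[:,None]
def proj(c,p):
    q=(np.atleast_2d(p)-np.array(c['eye']))@rot(c); return np.c_[q[:,0]/q[:,2]*c['fx']+c['cx'],q[:,1]/q[:,2]*c['fy']+c['cy']]
def save(c,n,box=None,s=3):
    f=c['frame'][:,:,::-1]
    if box: u0,v0,u1,v1=box; f=cv2.resize(f[v0:v1,u0:u1],None,fx=s,fy=s,interpolation=cv2.INTER_CUBIC)
    cv2.imwrite(f'pics/{n}.png',f)
E
python3 - <<'E'
from h import *
c=camera('top'); s=camera('scene')
save(c,'topc',(100,130,360,260)); save(s,'scenec',(120,100,380,290))
for n,k in(('top',c),('scene',s)):
    f=k['frame']; hsv=cv2.cvtColor(f,cv2.COLOR_RGB2HSV)
    print(n); 
    for (u,v) in ([(133,229),(190,215),(225,150),(383,230),(250,199),(283,147),(240,280),(194,228)] if n=='top' else [(405,212),(340,175),(270,235),(150,120),(265,185),(155,190)]): print((u,v),f[v,u],hsv[v,u])
E
```

```text
top
(133, 229) [116 115 118] [130   6 118]
(190, 215) [170 150  98] [ 22 108 170]
(225, 150) [171 145  96] [ 20 112 171]
(383, 230) [171 163 107] [ 26  95 171]
(250, 199) [78 44 25] [ 11 173  78]
(283, 147) [170 151  97] [ 22 110 170]
(240, 280) [167  67  21] [  9 223 167]
(194, 228) [121  88  55] [ 15 139 121]
scene
(405, 212) [116 115 117] [135   4 117]
(340, 175) [181 157  99] [ 21 116 181]
(270, 235) [181 173 111] [ 27  99 181]
(150, 120) [175 129  79] [ 16 140 175]
(265, 185) [112  47  18] [  9 214 112]
(155, 190) [66 36 17] [ 12 189  66]
```

View pics/topc.png

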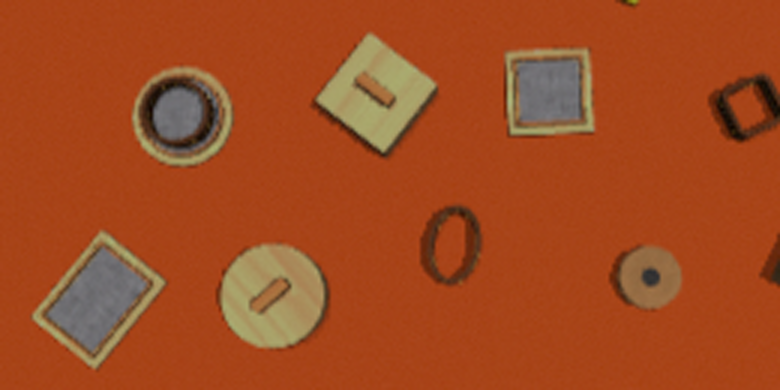

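View pics/scenec.png

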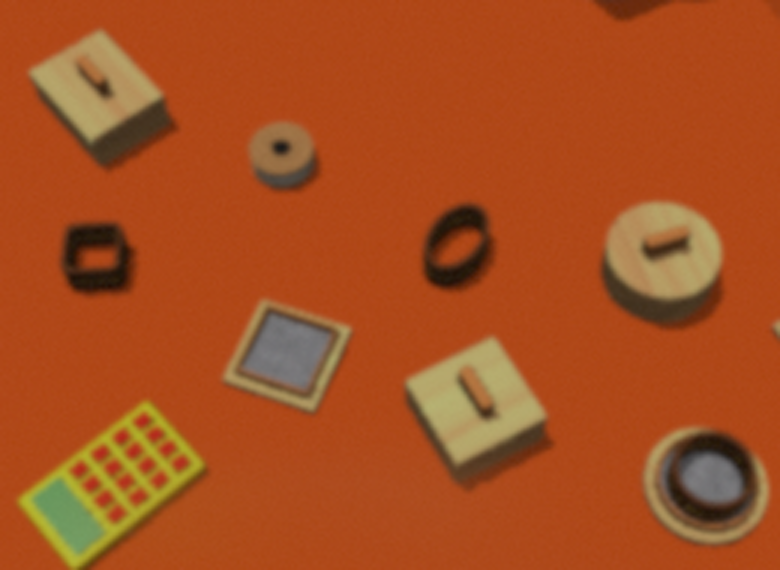

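```bash
cat >> h.py <<'E'
def blobs(c,kind,S=4,amin=60):
    f=cv2.resize(c['frame'],None,fx=S,fy=S,interpolation=cv2.INTER_CUBIC); h=cv2.cvtColor(f,cv2.COLOR_RGB2HSV)
    if kind=='pale': m=(h[...,1]<165)&(h[...,2]>105)&(f[...,2]>55)
    else: m=(f[...,0]<112)&(h[...,0]<20)&(h[...,1]>90)
    m=m.astype(np.uint8)*255
    cs,_=cv2.findContours(m,cv2.RETR_EXTERNAL,cv2.CHAIN_APPROX_NONE)
    out=[]
    for k in cs:
        if cv2.contourArea(k)>amin*S*S: out.append((k[:,0,:]+0.5)/S-0.5)
    return out
def rect(c,k,z):
    p=cast(c,k,z)[:,:2]; q=(p*1e4).astype(np.float32)
    (x,y),(w,h),a=cv2.minAreaRect(q); M=cv2.moments(q.reshape(-1,1,2))
    b=cv2.boxPoints(((x,y),(w,h),a)); e0=b[1]-b[0];e1=b[2]-b[1]; e=e0 if np.hypot(*e0)>np.hypot(*e1) else e1
    ang=np.arctan2(e[1],e[0])
    return np.array([x,y])/1e4,np.array([M['m10'],M['m01']])/M['m00']/1e4,sorted([w/10,h/10])[::-1],(ang+np.pi/2)%np.pi-np.pi/2, M['m00']/1e2
E
python3 - <<'E'
from h import *
for n in('top','scene'):
    c=camera(n)
    for kind in('pale','dark'):
        for k in blobs(c,kind):
            u=k.mean(0)
            z=.008 
            for z in ((.008,.043) if kind=='pale' else (.0,.032,)):
                m,g,w,a,A=rect(c,k,z)
                if .2<m[0]<.8 and abs(m[1])<.5: print(n,kind,u.round(),'z',z,'rect',m.round(4),'cen',g.round(4),'size',np.round(w,1),'ang',round(a,3),'A',round(A))
E
```

```text
top pale [316. 222.] z 0.008 rect [ 0.4194 -0.1801] cen [ 0.4194 -0.1802] size [58.5 57.5] ang 1.552 A 2640
top pale [316. 222.] z 0.043 rect [ 0.4183 -0.1748] cen [ 0.4183 -0.1749] size [56.9 55.9] ang 1.552 A 2496
top pale [190. 228.] z 0.008 rect [0.4082 0.1869] cen [0.4083 0.1869] size [100.2  99.1] ang 1.552 A 7919
top pale [190. 228.] z 0.043 rect [0.4074 0.182 ] cen [0.4075 0.182 ] size [97.4 96.4] ang 1.552 A 7485
top pale [132. 230.] z 0.008 rect [0.4079 0.355 ] cen [0.4081 0.3547] size [109.6  83.2] ang -0.694 A 8832
top pale [132. 230.] z 0.043 rect [0.4071 0.3454] cen [0.4073 0.3452] size [106.6  80.9] ang -0.694 A 8349
top pale [383. 218.] z 0.008 rect [ 0.4281 -0.3755] cen [ 0.4283 -0.3756] size [112.2  86.1] ang 1.085 A 9344
top pale [383. 218.] z 0.043 rect [ 0.4267 -0.3649] cen [ 0.4269 -0.3649] size [109.   83.7] ang 1.085 A 8833
top pale [160. 168.] z 0.008 rect [0.5852 0.2742] cen [0.5856 0.2744] size [98.4 97.3] ang 0.775 A 7469
top pale [160. 168.] z 0.043 rect [0.5795 0.2668] cen [0.5799 0.2671] size [95.6 94.6] ang 0.775 A 7060
top pale [283. 160.] z 0.008 rec
[... 4307 characters left out ...]
 0.5939 -0.2733] size [72.2 61.6] ang 0.448 A 3779
scene dark [272. 182.] z 0.0 rect [0.4468 0.0078] cen [0.4479 0.0078] size [91.  59.8] ang 0.316 A 4221
scene dark [272. 182.] z 0.032 rect [0.4661 0.0145] cen [0.4672 0.0146] size [88.1 57.9] ang 0.316 A 3950
scene dark [216. 158.] z 0.0 rect [ 0.4329 -0.1672] cen [ 0.4333 -0.1656] size [56.7 30.8] ang -0.912 A 913
scene dark [216. 158.] z 0.032 rect [ 0.4526 -0.1547] cen [ 0.453  -0.1532] size [54.8 29.7] ang -0.912 A 854
scene dark [154. 142.] z 0.0 rect [ 0.4228 -0.3656] cen [ 0.4452 -0.3373] size [125.7  89.7] ang 1.082 A 3378
scene dark [154. 142.] z 0.032 rect [ 0.4429 -0.3466] cen [ 0.4645 -0.3193] size [121.6  86.8] ang 1.082 A 3162
```

```bash
python3 - <<'E'
from h import *
c=camera('top'); s=camera('scene')
def crop(k,u,v,r=20,S=9):
    f=k['frame'][v-r:v+r,u-r:u+r,::-1]; f=np.clip(f.astype(int)*1.6,0,255).astype(np.uint8); return cv2.resize(f,None,fx=S,fy=S,interpolation=cv2.INTER_CUBIC)
im=np.vstack([np.hstack([crop(c,250,211,16),crop(c,349,165,16)]),np.hstack([crop(s,272,182,16),crop(s,152,186,16)])])
cv2.imwrite('pics/bang.png',im)
# handles
for k,n in((c,'top'),(s,'scene')):
    S=4;f=cv2.resize(k['frame'],None,fx=S,fy=S,interpolation=cv2.INTER_CUBIC);h=cv2.cvtColor(f,cv2.COLOR_RGB2HSV)
    for p,nm in(((.4287,-.365),'obl'),((.602,.082),'sq'),((.409,.182),'rd')):
        u,v=proj(k,[*p,.06])[0]; u0,v0=int(u)-12,int(v)-12
        m=(h[v0*S:(v0+24)*S,u0*S:(u0+24)*S]); 
        mm=((m[...,0]<18)&(m[...,1]>110)&(m[...,2]>120)&(m[...,1]<190)).astype(np.uint8)
        cs,_=cv2.findContours(mm,cv2.RETR_EXTERNAL,cv2.CHAIN_APPROX_NONE)
        for q in cs:
            if cv2.contourArea(q)>15*S*S:
                print(n,nm,[np.round(x,3) for x in rect(k,(q[:,0]+.5)/S-.5+[u0,v0],.065)])
E
```

```text
top obl [array([ 0.426, -0.365]), array([ 0.426, -0.365]), array([40.056, 14.438]), np.float32(1.005), np.float64(409.404)]
top sq [array([0.6  , 0.082]), array([0.6  , 0.082]), array([38.86, 12.25]), np.float32(0.891), np.float64(377.12)]
top rd [array([0.409, 0.183]), array([0.408, 0.182]), array([40.026, 17.83 ]), np.float32(-0.715), np.float64(463.801)]
top rd [array([0.43 , 0.162]), array([0.431, 0.163]), array([40.113,  6.893]), np.float32(0.643), np.float64(176.717)]
scene obl [array([ 0.413, -0.369]), array([ 0.42 , -0.373]), array([65.146, 52.385]), np.float32(1.364), np.float64(1070.197)]
scene sq [array([0.605, 0.082]), array([0.604, 0.082]), array([40.913, 13.188]), np.float32(0.879), np.float64(411.076)]
scene rd [array([0.411, 0.181]), array([0.409, 0.17 ]), array([72.527, 60.382]), np.float32(0.297), np.float64(1201.632)]
```

View pics/bang.png

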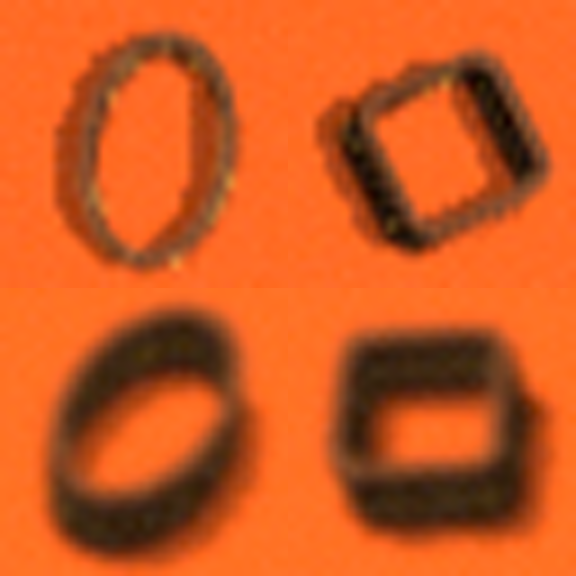

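```bash
python3 - <<'E'
from h import *
c=camera('top'); s=camera('scene'); S=8
for k,n in((c,'top'),(s,'scene')):
  f=cv2.resize(k['frame'],None,fx=S,fy=S,interpolation=cv2.INTER_CUBIC).astype(np.float32)
  f=cv2.GaussianBlur(f,(0,0),3)
  for p,nm in(((.455,.0135),'oval'),((.584,-.275),'sq')):
    u,v=proj(k,[*p,.032])[0].astype(int);r=17
    g=f[(v-r)*S:(v+r)*S,(u-r)*S:(u+r)*S]
    for lo in(.21,.24,.27):
      m=((g[...,2]/g[...,0]>lo)).astype(np.uint8)
      cs,hi=cv2.findContours(m,cv2.RETR_CCOMP,cv2.CHAIN_APPROX_NONE)
      for i,q in enumerate(cs):
        if cv2.contourArea(q)>120*S*S*.6:
            pts=(q[:,0]+.5)/S-.5+[u-r,v-r]
            w=cast(k,pts,.032)[:,:2]
            e=cv2.fitEllipse((w*1e3).astype(np.float32))
            print(n,nm,lo,'outer' if hi[0][i][3]<0 else 'inner','ell',np.round(e[0],1),np.round(e[1],1),round(e[2],1),'rect',[np.round(x,3) for x in rect(k,pts,.032)[:4]])
E
```

```text
top oval 0.21 outer ell [453.2  10. ] [50.4 75.8] 80.1 rect [array([0.453, 0.01 ]), array([0.453, 0.01 ]), array([75.76 , 51.117]), np.float32(-0.153)]
top oval 0.21 inner ell [453.  10.] [38.4 63.7] 78.3 rect [array([0.453, 0.01 ]), array([0.453, 0.01 ]), array([63.755, 38.499]), np.float32(-0.176)]
top oval 0.24 outer ell [453.3  10. ] [49.1 74.4] 80.0 rect [array([0.453, 0.01 ]), array([0.453, 0.01 ]), array([74.527, 49.619]), np.float32(-0.14)]
top oval 0.24 inner ell [452.9  10.1] [39.6 65. ] 78.3 rect [array([0.452, 0.01 ]), array([0.453, 0.01 ]), array([65.069, 39.831]), np.float32(-0.181)]
top oval 0.27 outer ell [453.4   9.9] [47.9 73. ] 80.0 rect [array([0.453, 0.01 ]), array([0.453, 0.01 ]), array([73.274, 48.173]), np.float32(-0.129)]
top oval 0.27 inner ell [452.8  10.1] [40.9 66.3] 78.3 rect [array([0.452, 0.01 ]), array([0.453, 0.01 ]), array([66.351, 41.313]), np.float32(-0.198)]
top sq 0.21 outer ell [ 582.1 -280.6] [58.2 64.6] 26.0 rect [array([ 0.582, -0.28 ]), array([ 0.582, -0.28 ]), array([59.61 , 53.685]), np.float32(-1.159)]
top sq 0.21 inner ell [ 581.8 -280.
[... 1290 characters left out ...]
array([ 0.592, -0.278]), array([68.371, 57.679]), np.float32(0.423)]
scene sq 0.21 inner ell [ 592.4 -276.9] [27.8 40.9] 20.3 rect [array([ 0.593, -0.278]), array([ 0.593, -0.277]), array([38.686, 26.985]), np.float32(-1.135)]
scene sq 0.24 outer ell [ 591.6 -277.8] [55.1 71.2] 133.6 rect [array([ 0.593, -0.277]), array([ 0.592, -0.278]), array([66.976, 55.393]), np.float32(0.443)]
scene sq 0.24 inner ell [ 592.4 -276.7] [30.7 42.7] 17.1 rect [array([ 0.592, -0.277]), array([ 0.592, -0.277]), array([40.287, 31.718]), np.float32(-1.124)]
scene sq 0.27 outer ell [ 592.6 -276.8] [49.1 63.8] 135.7 rect [array([ 0.593, -0.276]), array([ 0.593, -0.278]), array([64.682, 53.394]), np.float32(0.447)]
```

>>> {"fn": "drive_tool", "kwargs": {"deltas": [[[0.018, -0.045, 0], 0.03], [[0.018, -0.045, 0], 0.03], [[0.018, -0.045, 0], 0.03], [[0.018, -0.045, 0], 0.03], [[0.018, -0.045, 0], 0.03], [[0.018, -0.045, 0], 0.03], [[0.018, -0.045, 0], 0.03], [[0.018, -0.045, 0], 0.03], [[0.018, -0.045, 0], 0.03], [[0.018, -0.045, 0], 0.01]], "gripper": 1}}

```text
time_s: 1.5
eef_pos: [0.4366, 0.0546, 0.2331]
eef_rot: [0.003, 0.078, 0.997, 0.002]
wrist_force: [0.0, 0.2, 0.2]
opening: 1.001
```

```bash
cat >> h.py <<'E'
def st(target=None,jaw=None):
    o=get_obs(); M=R.from_quat(o['eef_rot'],scalar_first=True).as_matrix(); a=np.arctan2(M[1,1],M[0,1])
    print('t',round(o['time_s'],2),'pos',np.round(o['eef_pos'],4),'jaw',round(a,3),'tilt',np.round(M[:2,2],3),'F',np.round(o['wrist_force'],1),'op',round(o['opening'],3))
    if target is not None: print('  d',np.round(np.array(target)-o['eef_pos'],4))
    if jaw is not None: print('  turn',round((jaw-a+np.pi/2)%np.pi-np.pi/2,3))
E
python3 -c "
from h import *
st([.455,.010,.008],1.391)"
```

```text
t 1.5 pos [0.4366 0.0546 0.2331] jaw 1.414 tilt [0.007 0.003] F [0.  0.2 0.2] op 1.001
  d [ 0.0184 -0.0446 -0.2251]
  turn -0.023
```

>>> {"fn": "drive_tool", "kwargs": {"deltas": [[[0.014, -0.036, -0.02], -0.01], [[0.004, -0.009, -0.035], -0.01], [[0, 0, -0.04], 0], [[0, 0, -0.035], 0], [[0, 0, -0.02], 0], [[0, 0, 0], 0]]}}

```text
time_s: 2.1
eef_pos: [0.4592, -0.0011, 0.082]
eef_rot: [0.009, 0.094, 0.995, 0.0]
wrist_force: [-0.9, 0.1, 0.5]
opening: 1.001
```

```bash
python3 -c "
from h import *
st([.455,.010,.008],1.391)
c=camera('top');save(c,'t1',(180,150,310,260),5);s=camera('scene');save(s,'s1',(200,100,360,220),5)"
```

```text
t 2.1 pos [ 0.4592 -0.0011  0.082 ] jaw 1.382 tilt [ 0.018 -0.001] F [-0.9  0.1  0.5] op 1.001
  d [-0.0042  0.0111 -0.074 ]
  turn 0.009
```

View pics/s1.png

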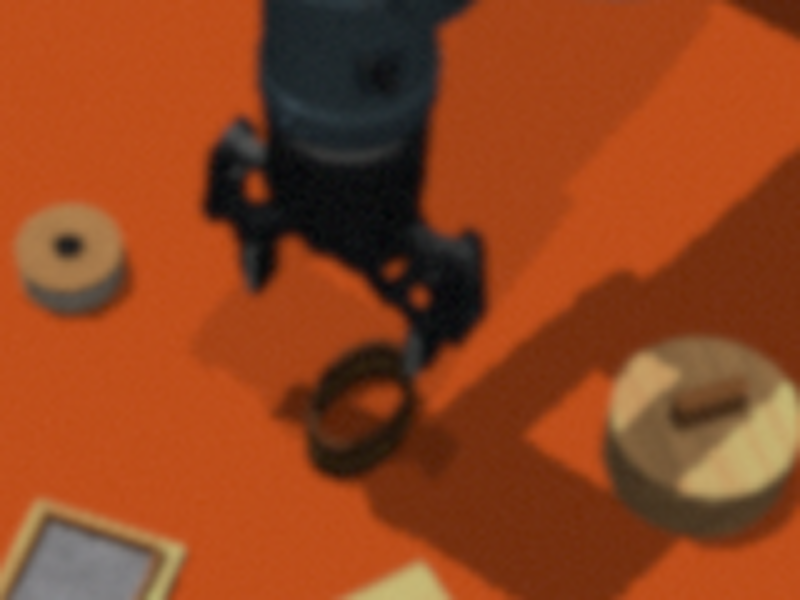

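>>> {"fn": "drive_tool", "kwargs": {"deltas": [[[-0.004, 0.011, -0.01], 0.01], [[0, 0, -0.03], 0], [[0, 0, -0.01], 0], [[0, 0, 0], 0], [[0, 0, 0], 0]]}}

```text
time_s: 2.7
eef_pos: [0.4621, 0.0113, 0.0393]
eef_rot: [0.018, 0.087, 0.996, -0.001]
wrist_force: [0.0, 0.4, -0.1]
opening: 1.002
```

```bash
python3 -c "
from h import *
st([.455,.010,.008],1.391)"
```

```text
t 2.7 pos [0.4621 0.0113 0.0393] jaw 1.396 tilt [ 0.035 -0.005] F [ 0.   0.4 -0.1] op 1.002
  d [-0.0071 -0.0013 -0.0313]
  turn -0.005
```

>>> {"fn": "drive_tool", "kwargs": {"deltas": [[[-0.008, -0.001, -0.01], 0], [[0, 0, -0.01], 0], [[0, 0, -0.01], 0], [[0, 0, 0], 0]]}}

```text
time_s: 3.1
eef_pos: [0.4551, 0.01, 0.0094]
eef_rot: [0.02, 0.087, 0.996, -0.001]
wrist_force: [-0.6, 0.0, 0.2]
opening: 0.998
```

```bash
python3 -c "
from h import *
st([.455,.010,.008],1.391);print(get_obs()['dq'].round(3))"
```

```text
t 3.1 pos [0.4551 0.01   0.0094] jaw 1.396 tilt [ 0.04  -0.006] F [-0.6  0.   0.2] op 0.998
  d [-0.0001  0.     -0.0014]
  turn -0.005
[-0.002 -0.011 -0.011  0.001  0.003 -0.001]
```

Position is good, tilt about 2°. Now close and look.

>>> {"fn": "drive_tool", "kwargs": {"deltas": [[[0, 0, -0.001], 0], [[0, 0, 0], 0], [[0, 0, 0], 0], [[0, 0, 0], 0], [[0, 0, 0], 0], [[0, 0, 0], 0], [[0, 0, 0], 0], [[0, 0, 0], 0]], "gripper": 0}}

```text
time_s: 3.9
eef_pos: [0.4559, 0.0097, 0.0089]
eef_rot: [0.02, 0.087, 0.996, -0.001]
wrist_force: [-0.1, -0.1, 0.7]
opening: 0.566
```

```bash
python3 -c "
from h import *
st([.455,.010,.008],1.391)
s=camera('scene');save(s,'s2',(200,100,360,220),5)"
```

```text
t 3.9 pos [0.4559 0.0097 0.0089] jaw 1.396 tilt [ 0.04  -0.006] F [-0.1 -0.1  0.7] op 0.566
  d [-0.0009  0.0003 -0.0009]
  turn -0.005
```

View pics/s2.png

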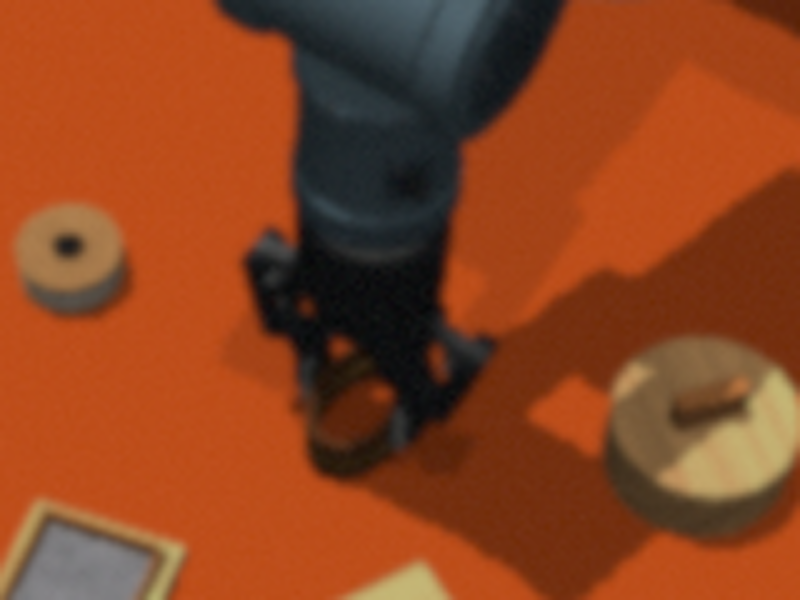

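>>> {"fn": "drive_tool", "kwargs": {"deltas": [[[0, 0, 0.03], 0], [[0, 0, 0.03], 0], [[0, 0, 0.03], 0], [[0, 0.01, 0.02], 0], [[0, 0.03, 0], -0.06], [[-0.005, 0.04, 0], -0.06], [[-0.005, 0.04, 0], -0.06], [[-0.005, 0.04, 0], -0.06], [[-0.005, 0.04, 0], -0.06], [[-0.005, 0.04, 0], -0.06]]}}

```text
time_s: 4.95
eef_pos: [0.4298, 0.2538, 0.1244]
eef_rot: [0.021, 0.276, 0.961, -0.004]
wrist_force: [-0.2, 0.4, -0.6]
opening: 0.572
```

```bash
python3 -c "
from h import *
st([.410,.3545,.018],.881)"
```

```text
t 4.95 pos [0.4298 0.2538 0.1244] jaw 1.011 tilt [ 0.039 -0.02 ] F [-0.2  0.4 -0.6] op 0.572
  d [-0.0198  0.1007 -0.1064]
  turn -0.13
```

>>> {"fn": "drive_tool", "kwargs": {"deltas": [[[-0.006, 0.036, 0], -0.05], [[-0.006, 0.032, 0], -0.04], [[-0.006, 0.02, 0], -0.03], [[-0.002, 0.006, 0], 0], [[0, 0, -0.015], 0], [[0, 0, -0.02], 0], [[0, 0, -0.01], 0], [[0, 0, 0], 0]]}}

```text
time_s: 5.75
eef_pos: [0.4069, 0.3556, 0.078]
eef_rot: [0.021, 0.331, 0.943, -0.005]
wrist_force: [0.1, -0.9, -0.2]
opening: 0.565
```

```bash
python3 -c "
from h import *
st([.410,.3545,.018],.881)
s=camera('scene');save(s,'s3',(310,120,470,240),5);s=camera('top');save(s,'t3',(80,180,210,280),6)"
```

```text
t 5.75 pos [0.4069 0.3556 0.078 ] jaw 0.895 tilt [ 0.037 -0.023] F [ 0.1 -0.9 -0.2] op 0.565
  d [ 0.0031 -0.0011 -0.06  ]
  turn -0.014
```

View pics/s3.png

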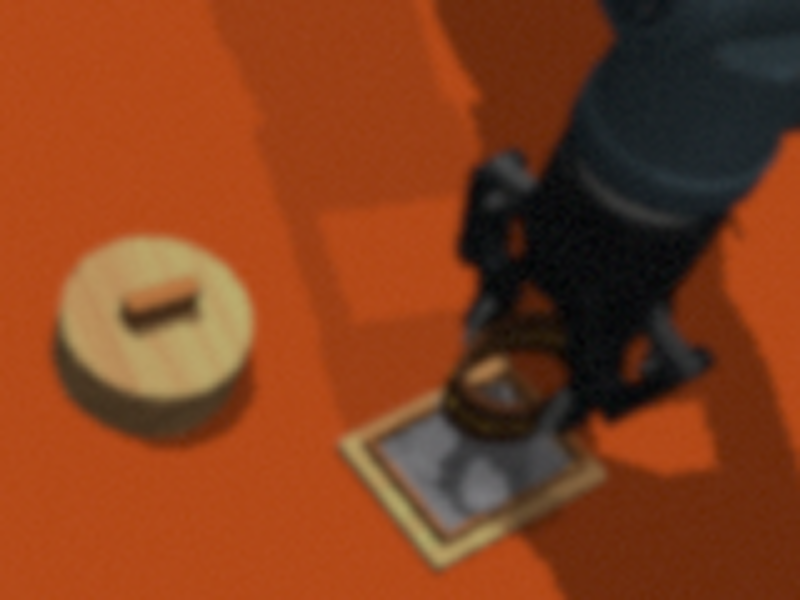

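View pics/t3.png

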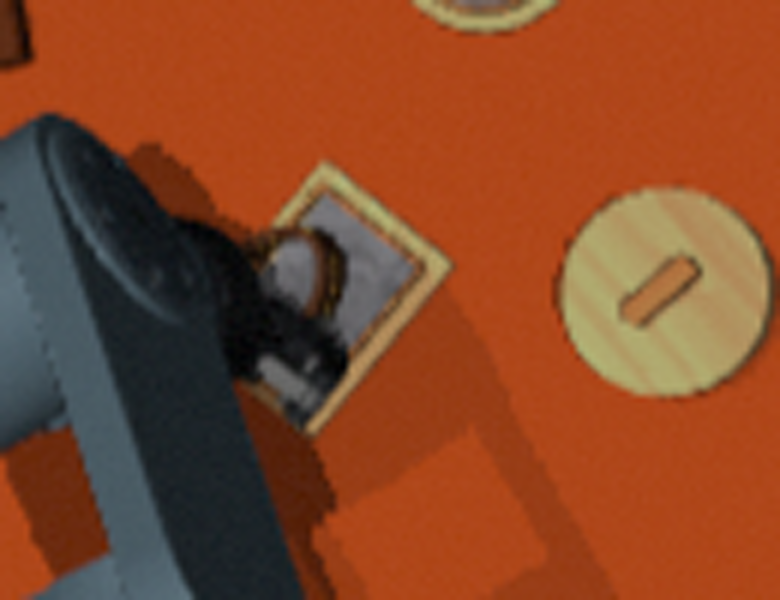

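```bash
python3 - <<'E'
from h import *
o=get_obs();M=R.from_quat(o['eef_rot'],scalar_first=True).as_matrix()
for n,box,S in(('top',(80,180,210,280),6),('scene',(310,120,470,240),5)):
    c=camera(n); f=c['frame'][box[1]:box[3],box[0]:box[2],::-1]; f=cv2.resize(f,None,fx=S,fy=S,interpolation=cv2.INTER_CUBIC)
    t=np.linspace(0,2*np.pi,80); P=np.c_[.025*0+.038*np.cos(t),.025*np.sin(t),-.024+0*t]  # tool frame: rim 24mm behind tcp
    W=o['eef_pos']+P@M.T
    if n=='top': W=W-[.00175,0,0]
    else: W=W+[.00175,0,0]
    q=((proj(c,W)+.5-[box[0],box[1]])*S).astype(int); cv2.polylines(f,[q.reshape(-1,1,2)],True,(255,255,0),1)
    bx=np.array([[.043,.03],[-.043,.03],[-.043,-.03],[.043,-.03]])
    a=-.69;B=bx@np.array([[np.cos(a),np.sin(a)],[-np.sin(a),np.cos(a)]])+[.41,.3545]
    W=np.c_[B,.018*np.ones(4)]+([-.00175,0,0] if n=='top' else [.00175,0,0])
    q=((proj(c,W)+.5-[box[0],box[1]])*S).astype(int); cv2.polylines(f,[q.reshape(-1,1,2)],True,(0,255,0),1)
    cv2.imwrite(f'pics/ov_{n}.png',f)
a=cv2.imread('pics/ov_top.png');b=cv2.imread('pics/ov_scene.png');b=b[:,:]
cv2.imwrite('pics/ov.png',np.hstack([a[:600,200:500],b[:600,300:800]]))
E
```

```text
(no output)
```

View pics/ov.png

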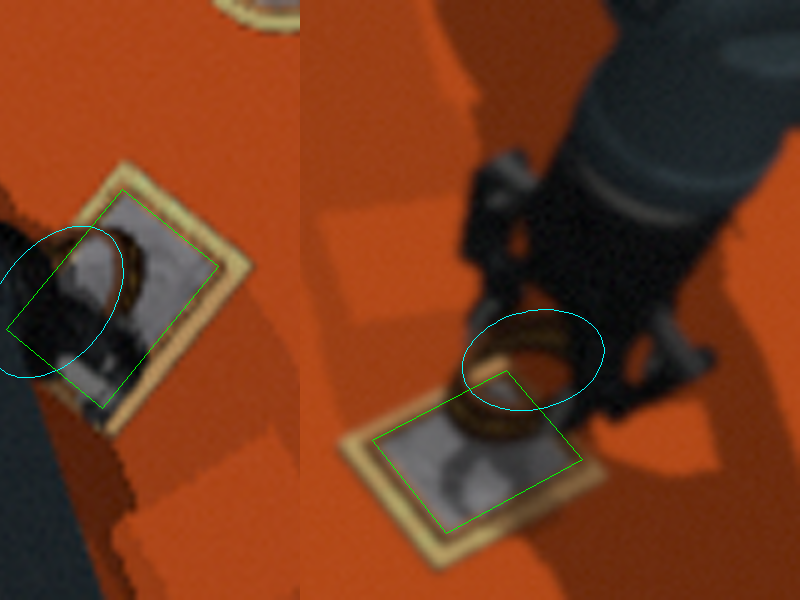

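```bash
python3 - <<'E'
from h import *
c=camera('scene')
def z(c,box,S):
    f=c['frame'][box[1]:box[3],box[0]:box[2],::-1]; f=np.clip(f.astype(int)*2.2,0,255).astype(np.uint8); return cv2.resize(f,None,fx=S,fy=S,interpolation=cv2.INTER_CUBIC)
cv2.imwrite('pics/z1.png',np.hstack([z(c,(390,170,440,220),8),z(camera('top'),(105,205,155,255),8)]))
E
```

```text
(no output)
```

View pics/z1.png

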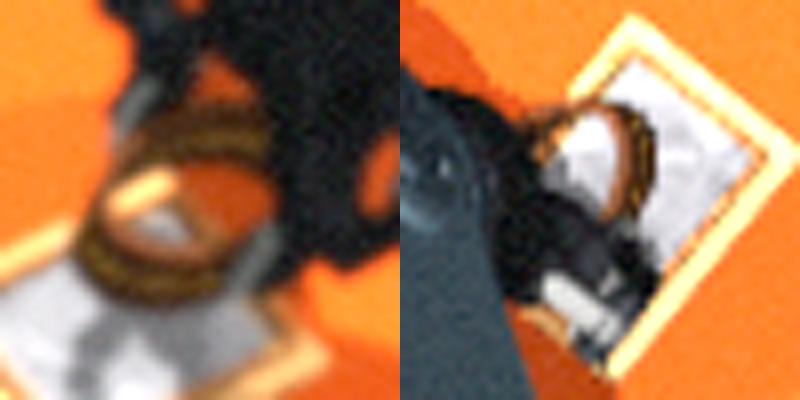

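The bright rim agrees with the expected ellipse to within about 2 mm. The dark arc outside it is the visible side wall, so the grip hasn't slipped. I'll lower it now.

>>> {"fn": "drive_tool", "kwargs": {"deltas": [[[0.003, -0.001, -0.01], -0.01], [[0, 0, -0.015], 0], [[0, 0, -0.015], 0], [[0, 0, -0.007], 0], [[0, 0, 0], 0]]}}

```text
time_s: 6.55
eef_pos: [0.4138, 0.3563, 0.0326]
eef_rot: [0.025, 0.337, 0.941, -0.001]
wrist_force: [0.1, -0.2, -1.3]
opening: 0.564
```

```bash
python3 -c "
from h import *
st([.410,.3545,.018],.881)"
```

```text
t 6.55 pos [0.4138 0.3563 0.0326] jaw 0.883 tilt [ 0.045 -0.019] F [ 0.1 -0.2 -1.3] op 0.564
  d [-0.0038 -0.0018 -0.0146]
  turn -0.002
```

>>> {"fn": "drive_tool", "kwargs": {"deltas": [[[-0.004, -0.002, -0.005], 0], [[0, 0, -0.005], 0], [[-0.001, 0, -0.003], 0], [[0, 0, 0], 0]]}}

```text
time_s: 6.95
eef_pos: [0.4091, 0.3545, 0.0196]
eef_rot: [0.025, 0.337, 0.941, -0.001]
wrist_force: [1.0, -0.7, -0.3]
opening: 0.567
```

```bash
python3 -c "
from h import *
st([.410,.3545,.018],.881)"
```

```text
t 6.95 pos [0.4091 0.3545 0.0196] jaw 0.883 tilt [ 0.047 -0.018] F [ 1.  -0.7 -0.3] op 0.567
  d [ 0.0009 -0.     -0.0016]
  turn -0.002
```

>>> {"fn": "drive_tool", "kwargs": {"deltas": [[[0, 0, -0.002], 0], [[0, 0, 0], 0], [[0, 0, 0], 0]]}}

```text
time_s: 7.25
eef_pos: [0.4096, 0.3549, 0.0181]
eef_rot: [0.026, 0.337, 0.941, -0.0]
wrist_force: [-0.6, -0.2, -0.2]
opening: 0.567
```

>>> {"fn": "drive_tool", "kwargs": {"deltas": [[[0, 0, 0], 0], [[0, 0, 0], 0], [[0, 0, 0], 0], [[0, 0, 0.02], 0], [[0, 0, 0.04], 0], [[0, 0, 0.04], 0], [[0, -0.04, 0.02], 0], [[0, -0.04, 0], 0], [[0, -0.04, 0], 0]], "gripper": 1}}

```text
time_s: 8.15
eef_pos: [0.4098, 0.235, 0.1439]
eef_rot: [0.027, 0.334, 0.942, 0.001]
wrist_force: [1.2, -0.5, 1.2]
opening: 1.001
```

```bash
python3 -c "
from h import *
st([.5835,-.28,.008],.43)
s=camera('scene');save(s,'s4',(310,120,470,240),5);s=camera('top');save(s,'t4',(80,180,210,280),6)"
```

```text
t 8.15 pos [0.4098 0.235  0.1439] jaw 0.89 tilt [ 0.052 -0.017] F [ 1.2 -0.5  1.2] op 1.001
  d [ 0.1737 -0.515  -0.1359]
  turn -0.46
```

View pics/s4.png

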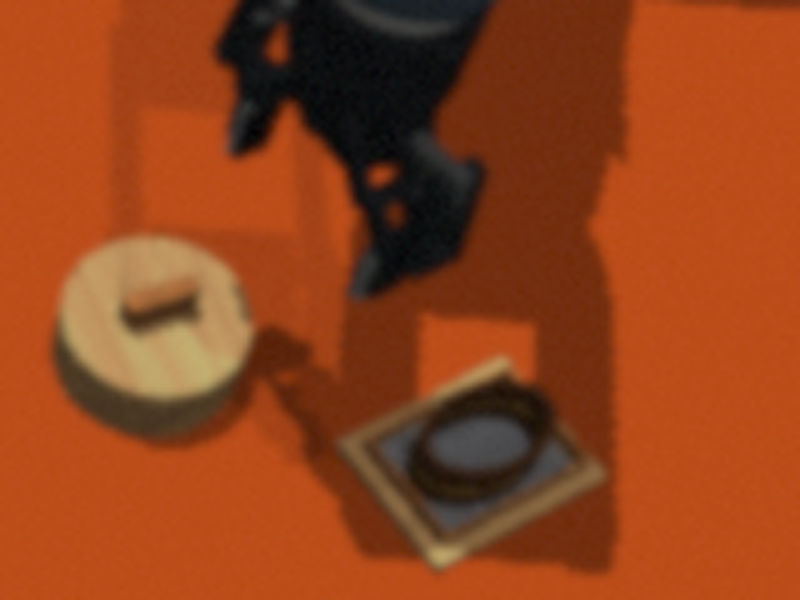

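View pics/t4.png

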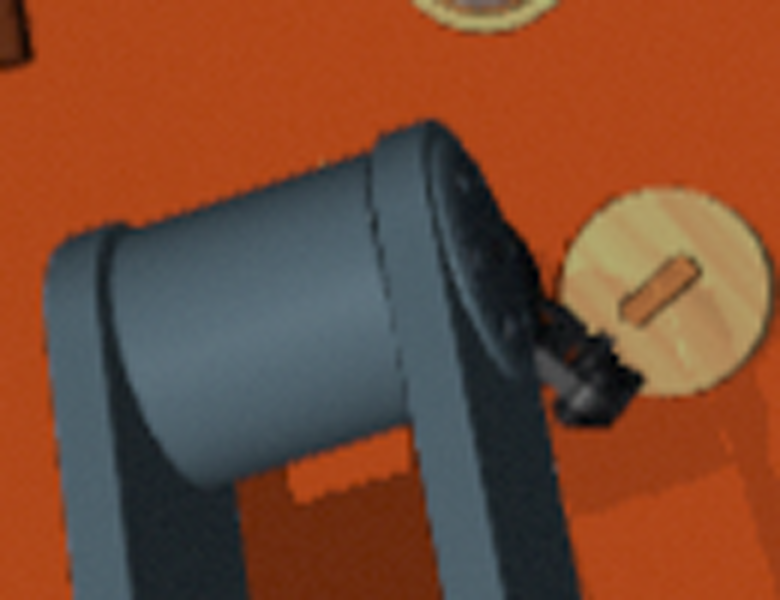

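>>> {"fn": "drive_tool", "kwargs": {"deltas": [[[0.01, -0.045, 0], -0.03], [[0.01, -0.045, 0], -0.03], [[0.01, -0.045, 0], -0.05], [[0.015, -0.045, 0], -0.05], [[0.015, -0.045, 0], -0.05], [[0.015, -0.045, 0], -0.05], [[0.015, -0.045, 0], -0.05], [[0.015, -0.045, 0], -0.05], [[0.015, -0.045, 0], -0.05], [[0.01, -0.04, 0], 0]]}}

```text
time_s: 9.25
eef_pos: [0.5439, -0.2217, 0.1457]
eef_rot: [0.03, 0.524, 0.851, -0.003]
wrist_force: [0.0, -0.5, 0.5]
opening: 0.999
```

```bash
python3 -c "
from h import *
st([.5835,-.28,.008],.43)"
```

```text
t 9.25 pos [ 0.5439 -0.2217  0.1457] jaw 0.468 tilt [ 0.048 -0.036] F [ 0.  -0.5  0.5] op 0.999
  d [ 0.0396 -0.0583 -0.1377]
  turn -0.038
```

>>> {"fn": "drive_tool", "kwargs": {"deltas": [[[0.02, -0.03, 0], -0.02], [[0.012, -0.015, 0], -0.01], [[0.004, -0.006, 0], 0], [[0, 0, 0], 0]]}}

```text
time_s: 9.65
eef_pos: [0.5826, -0.2797, 0.1445]
eef_rot: [0.03, 0.54, 0.841, -0.003]
wrist_force: [0.3, 0.6, 0.4]
opening: 1.003
```

```bash
python3 -c "
from h import *
st([.5835,-.28,.008],.43);print(get_obs()['q'].round(4),get_obs()['joint_efforts'].round(2))"
```

```text
t 9.65 pos [ 0.5826 -0.2797  0.1445] jaw 0.431 tilt [ 0.048 -0.038] F [0.3 0.6 0.4] op 1.003
  d [ 0.0009 -0.0003 -0.1365]
  turn -0.001
[-0.6296  0.3803  1.5423 -0.0027  1.1581 -1.0589] [-8.000e-01 -5.205e+01 -3.397e+01 -7.000e-02 -3.800e-01 -4.000e-02]
```

>>> {"fn": "drive_tool", "kwargs": {"deltas": [[[0, 0, -0.015], 0], [[0, 0, -0.015], 0], [[0, 0, -0.015], 0], [[0, 0, -0.015], 0], [[0, 0, -0.01], 0], [[0, 0, 0], 0]]}}

```text
time_s: 10.25
eef_pos: [0.5797, -0.2729, 0.0658]
eef_rot: [0.027, 0.538, 0.843, -0.002]
wrist_force: [0.2, 0.2, -0.4]
opening: 0.998
```

```bash
python3 -c "
from h import *
st([.5835,-.28,.008],.43);print(get_obs()['q'].round(4),get_obs()['joint_efforts'].round(2))"
```

```text
t 10.25 pos [ 0.5797 -0.2729  0.0658] jaw 0.436 tilt [ 0.043 -0.033] F [ 0.2  0.2 -0.4] op 0.998
  d [ 0.0038 -0.0071 -0.0578]
  turn -0.006
[-0.6239  0.4742  1.5902 -0.0023  1.023  -1.058 ] [-6.000e-02 -5.424e+01 -3.070e+01 -1.000e-02 -5.100e-01  0.000e+00]
```

>>> {"fn": "drive_tool", "kwargs": {"deltas": [[[0.004, -0.007, -0.015], -0.006], [[0, 0, -0.015], 0], [[0.002, -0.002, -0.012], 0], [[0, 0, -0.006], 0], [[0, 0, 0], 0]]}}

```text
time_s: 10.75
eef_pos: [0.5862, -0.2818, 0.0154]
eef_rot: [0.027, 0.54, 0.841, -0.003]
wrist_force: [0.1, 0.5, 0.7]
opening: 1.0
```

```bash
python3 -c "
from h import *
st([.5835,-.28,.008],.43)
s=camera('scene');save(s,'s5',(80,120,240,240),5)"
```

```text
t 10.75 pos [ 0.5862 -0.2818  0.0154] jaw 0.43 tilt [ 0.043 -0.034] F [0.1 0.5 0.7] op 1.0
  d [-0.0027  0.0018 -0.0074]
  turn -0.0
```

View pics/s5.png

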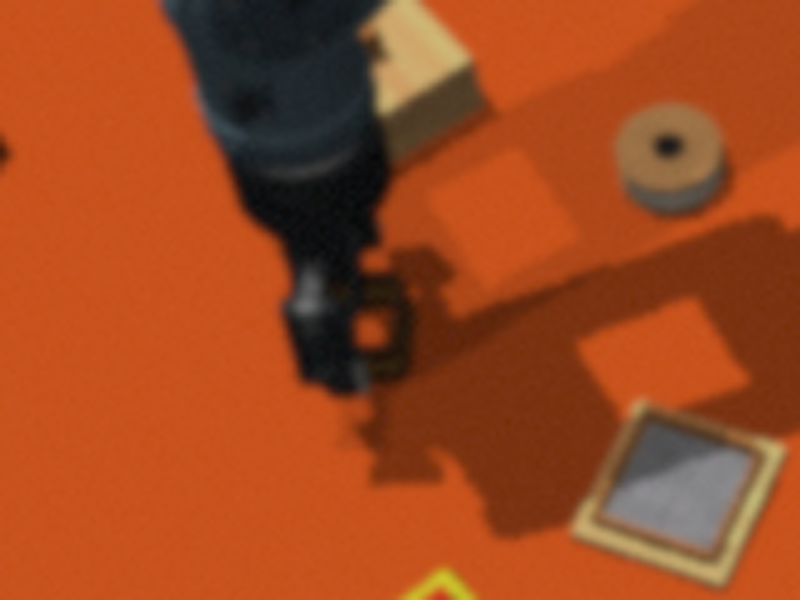

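>>> {"fn": "drive_tool", "kwargs": {"deltas": [[[-0.003, 0.002, -0.004], 0], [[0, 0, -0.003], 0], [[0, 0, 0], 0]]}}

```text
time_s: 11.1
eef_pos: [0.5841, -0.2802, 0.0101]
eef_rot: [0.029, 0.54, 0.841, -0.003]
wrist_force: [0.4, -0.1, 0.4]
opening: 0.997
```

>>> {"fn": "drive_tool", "kwargs": {"deltas": [[[0, 0, 0], 0], [[0, 0, 0], 0], [[0, 0, 0], 0], [[0, 0, 0], 0], [[0, 0, 0], 0], [[0, 0, 0], 0], [[0, 0, 0], 0]], "gripper": 0}}

```text
time_s: 11.8
eef_pos: [0.5852, -0.2809, 0.0119]
eef_rot: [0.03, 0.54, 0.841, -0.003]
wrist_force: [-0.1, 0.8, 0.2]
opening: 0.597
```

```bash
python3 -c "
from h import *
st([.5835,-.28,.008],.43)"
```

```text
t 11.8 pos [ 0.5852 -0.2809  0.0119] jaw 0.431 tilt [ 0.048 -0.037] F [-0.1  0.8  0.2] op 0.597
  d [-0.0017  0.0009 -0.0039]
  turn -0.001
```

>>> {"fn": "drive_tool", "kwargs": {"deltas": [[[0, 0, 0.015], 0], [[0, 0, 0.02], 0], [[0, 0, 0.02], 0], [[0, 0.01, 0.015], 0], [[0.003, 0.03, 0.005], -0.07], [[0.003, 0.035, 0], -0.07], [[0.003, 0.035, 0], -0.07], [[0.003, 0.035, 0], -0.07], [[0.003, 0.025, 0], -0.06], [[0, 0.01, 0], -0.02]]}}

```text
time_s: 12.8
eef_pos: [0.6018, -0.0982, 0.1011]
eef_rot: [0.034, 0.689, 0.724, -0.007]
wrist_force: [-0.5, -0.6, -0.7]
opening: 0.592
```

```bash
python3 -c "
from h import *
st([.6058,-.0864,.020],.03)
s=camera('scene');save(s,'s6',(140,150,300,270),5);c=camera('top');save(c,'t6',(230,120,350,210),6)"
```

```text
t 12.8 pos [ 0.6018 -0.0982  0.1011] jaw 0.051 tilt [ 0.039 -0.057] F [-0.5 -0.6 -0.7] op 0.592
  d [ 0.004   0.0118 -0.0811]
  turn -0.021
```

View pics/s6.png

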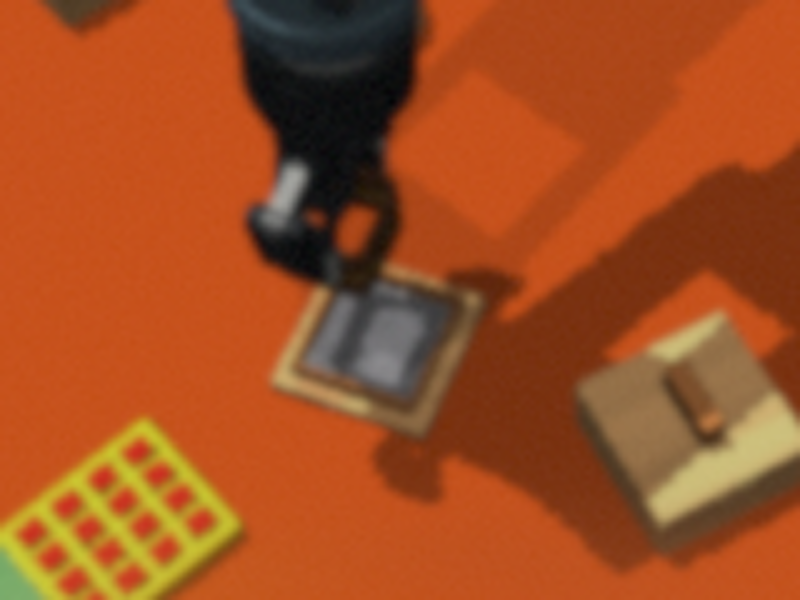

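View pics/t6.png

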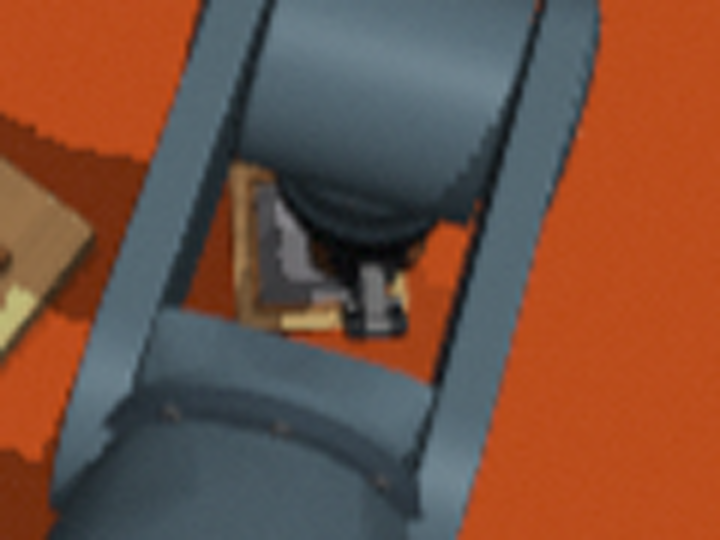

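>>> {"fn": "drive_tool", "kwargs": {"deltas": [[[0.004, 0.009, -0.01], -0.02], [[0, 0.001, -0.015], 0], [[0, 0.001, -0.015], 0], [[0, 0, -0.015], 0], [[0, 0, 0], 0]]}}

```text
time_s: 13.4
eef_pos: [0.6058, -0.0915, 0.0443]
eef_rot: [0.035, 0.695, 0.718, -0.008]
wrist_force: [-0.7, -0.4, -0.7]
opening: 0.595
```

```bash
python3 -c "
from h import *
st([.6058,-.0864,.020],.03)
s=camera('scene');save(s,'s7',(140,150,300,270),5)"
```

```text
t 13.4 pos [ 0.6058 -0.0915  0.0443] jaw 0.034 tilt [ 0.04 -0.06] F [-0.7 -0.4 -0.7] op 0.595
  d [-0.      0.0051 -0.0243]
  turn -0.004
```

View pics/s7.png

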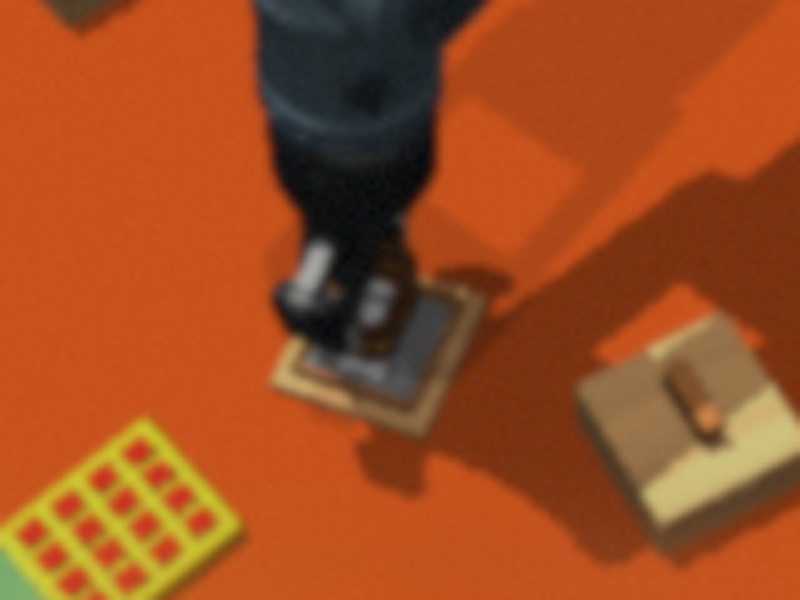

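>>> {"fn": "drive_tool", "kwargs": {"deltas": [[[0, 0.005, -0.004], 0], [[0, 0.001, -0.008], 0], [[0, 0, -0.006], 0], [[0, 0, 0], 0]]}}

```text
time_s: 13.85
eef_pos: [0.6072, -0.0862, 0.0267]
eef_rot: [0.037, 0.695, 0.718, -0.007]
wrist_force: [-0.5, 0.4, -1.3]
opening: 0.595
```

```bash
python3 -c "
from h import *
st([.6058,-.0864,.020],.03)"
```

```text
t 13.85 pos [ 0.6072 -0.0862  0.0267] jaw 0.034 tilt [ 0.043 -0.061] F [-0.5  0.4 -1.3] op 0.595
  d [-0.0014 -0.0002 -0.0067]
  turn -0.004
```

>>> {"fn": "drive_tool", "kwargs": {"deltas": [[[-0.001, 0, -0.003], 0], [[0, 0, -0.003], 0], [[0, 0, 0], 0], [[0, 0, 0], 0]]}}

```text
time_s: 14.25
eef_pos: [0.6066, -0.0863, 0.0207]
eef_rot: [0.037, 0.695, 0.718, -0.007]
wrist_force: [0.0, 0.3, -0.7]
opening: 0.593
```

```bash
python3 -c "
from h import *
st([.6058,-.0864,.020],.03)
s=camera('scene');save(s,'s8',(140,150,300,270),5)"
```

```text
t 14.25 pos [ 0.6066 -0.0863  0.0207] jaw 0.034 tilt [ 0.044 -0.062] F [ 0.   0.3 -0.7] op 0.593
  d [-0.0008 -0.0001 -0.0007]
  turn -0.004
```

View pics/s8.png

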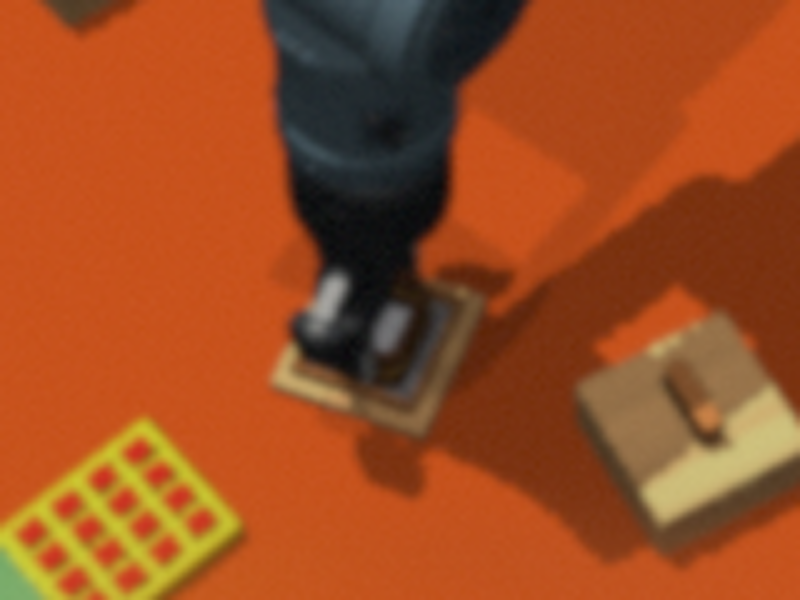

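>>> {"fn": "drive_tool", "kwargs": {"deltas": [[[0, 0, 0], 0], [[0, 0, 0], 0], [[0, 0, 0], 0], [[0, 0, 0.02], 0], [[0, 0, 0.04], 0], [[0, 0, 0.04], 0], [[0, -0.02, 0.03], -0.05], [[-0.02, -0.04, 0], -0.07], [[-0.025, -0.04, 0], -0.07], [[-0.025, -0.04, 0], -0.07]], "gripper": 1}}

```text
time_s: 15.3
eef_pos: [0.5368, -0.2254, 0.158]
eef_rot: [0.038, 0.782, 0.622, -0.01]
wrist_force: [0.9, -0.7, -0.9]
opening: 0.999
```

>>> {"fn": "drive_tool", "kwargs": {"deltas": [[[-0.025, -0.04, 0], -0.07], [[-0.025, -0.04, 0], -0.07], [[-0.02, -0.03, 0], -0.05], [[-0.01, -0.015, 0], -0.02], [[0, 0, 0], 0]]}}

```text
time_s: 15.8
eef_pos: [0.4503, -0.3605, 0.1604]
eef_rot: [0.039, 0.847, 0.53, -0.015]
wrist_force: [0.4, 0.4, 0.3]
opening: 1.004
```

```bash
python3 -c "
from h import *
st([.4287,-.365,.045],-.483)
s=camera('scene');c=camera('top');save(c,'t9',(100,130,360,260));save(s,'s9',(120,100,450,290),2.4)"
```

```text
t 15.8 pos [ 0.4503 -0.3605  0.1604] jaw -0.451 tilt [ 0.017 -0.082] F [0.4 0.4 0.3] op 1.004
  d [-0.0216 -0.0045 -0.1154]
  turn -0.032
```

View pics/s9.png

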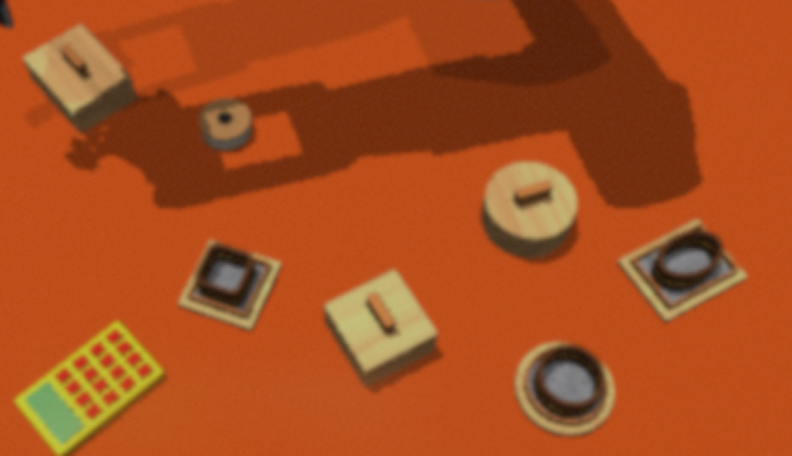

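View pics/t9.png

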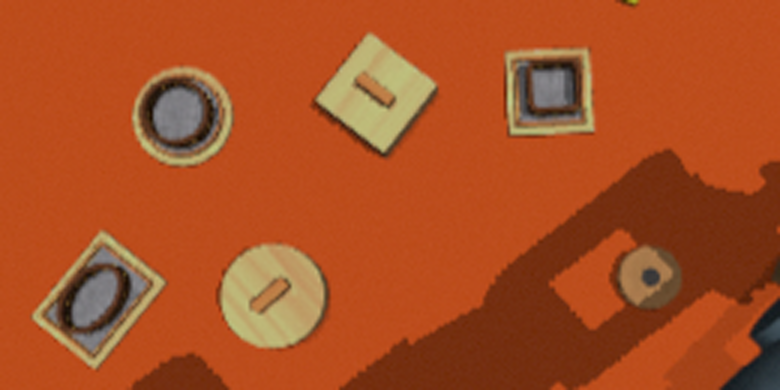

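>>> {"fn": "drive_tool", "kwargs": {"deltas": [[[-0.011, -0.002, -0.012], -0.02], [[-0.01, -0.002, -0.015], -0.01], [[0, 0, -0.015], 0], [[0, 0, -0.008], 0], [[0, 0, 0], 0]]}}

```text
time_s: 16.4
eef_pos: [0.4306, -0.3567, 0.1058]
eef_rot: [0.037, 0.853, 0.52, -0.015]
wrist_force: [0.1, 0.3, 0.5]
opening: 0.997
```

```bash
python3 -c "
from h import *
st([.4287,-.365,.045],-.483)"
```

```text
t 16.4 pos [ 0.4306 -0.3567  0.1058] jaw -0.474 tilt [ 0.014 -0.079] F [0.1 0.3 0.5] op 0.997
  d [-0.0019 -0.0083 -0.0608]
  turn -0.009
```

>>> {"fn": "drive_tool", "kwargs": {"deltas": [[[-0.03, 0.025, 0], 0], [[-0.03, 0.025, 0], 0], [[0, 0, 0], 0], [[0, 0, 0], 0]]}}

```text
time_s: 16.8
eef_pos: [0.3697, -0.3031, 0.1048]
eef_rot: [0.036, 0.852, 0.522, -0.015]
wrist_force: [0.1, -0.4, 0.1]
opening: 1.0
```

```bash
python3 -c "
from h import *
st([.4287,-.365,.045],-.483)"
```

```text
t 16.8 pos [ 0.3697 -0.3031  0.1048] jaw -0.47 tilt [ 0.013 -0.077] F [ 0.1 -0.4  0.1] op 1.0
  d [ 0.059  -0.0619 -0.0598]
  turn -0.013
```

>>> {"fn": "drive_tool", "kwargs": {"deltas": [[[0.03, -0.025, 0], 0], [[0.03, -0.025, 0], 0], [[0, 0, 0], 0], [[0, 0, 0], 0]]}}

```text
time_s: 17.2
eef_pos: [0.4338, -0.3549, 0.1053]
eef_rot: [0.037, 0.852, 0.523, -0.014]
wrist_force: [0.3, -0.4, 0.4]
opening: 1.003
```

```bash
python3 -c "
from h import *
st([.4287,-.365,.045],-.483)"
```

```text
t 17.2 pos [ 0.4338 -0.3549  0.1053] jaw -0.469 tilt [ 0.014 -0.078] F [ 0.3 -0.4  0.4] op 1.003
  d [-0.0051 -0.0101 -0.0603]
  turn -0.014
```

>>> {"fn": "drive_tool", "kwargs": {"deltas": [[[0, 0, 0.04], 0], [[0, 0, 0.04], 0], [[0, 0, 0], 0], [[0, 0, 0], 0]]}}

```text
time_s: 17.6
eef_pos: [0.433, -0.3531, 0.1867]
eef_rot: [0.035, 0.851, 0.523, -0.015]
wrist_force: [-0.9, -1.1, -1.1]
opening: 0.999
```

```bash
python3 -c "
from h import *
st([.4287,-.365,.045],-.483)"
```

```text
t 17.6 pos [ 0.433  -0.3531  0.1867] jaw -0.468 tilt [ 0.012 -0.076] F [-0.9 -1.1 -1.1] op 0.999
  d [-0.0043 -0.0119 -0.1417]
  turn -0.015
```

>>> {"fn": "drive_tool", "kwargs": {"deltas": [[[0, 0, -0.04], 0], [[0, 0, -0.04], 0], [[0, 0, 0], 0], [[0, 0, 0], 0]]}}

```text
time_s: 18.0
eef_pos: [0.4326, -0.3523, 0.1052]
eef_rot: [0.036, 0.851, 0.523, -0.014]
wrist_force: [0.9, -0.1, 0.7]
opening: 1.002
```

```bash
python3 -c "
from h import *
st([.4287,-.365,.045],-.483)"
```

```text
t 18.0 pos [ 0.4326 -0.3523  0.1052] jaw -0.467 tilt [ 0.014 -0.077] F [ 0.9 -0.1  0.7] op 1.002
  d [-0.0039 -0.0127 -0.0602]
  turn -0.016
```

>>> {"fn": "drive_tool", "kwargs": {"deltas": [[[-0.004, -0.012, -0.01], -0.016], [[0, -0.001, -0.015], 0], [[0, 0, -0.015], 0], [[0, 0, -0.006], 0], [[0, 0, 0], 0]]}}

```text
time_s: 18.5
eef_pos: [0.4297, -0.3696, 0.0603]
eef_rot: [0.04, 0.856, 0.515, -0.014]
wrist_force: [-0.6, 0.0, 0.2]
opening: 1.0
```

```bash
python3 -c "
from h import *
st([.4287,-.365,.046],-.483)
s=camera('scene');save(s,'s10',(90,60,250,180),5)"
```

```text
t 18.5 pos [ 0.4297 -0.3696  0.0603] jaw -0.486 tilt [ 0.016 -0.083] F [-0.6  0.   0.2] op 1.0
  d [-0.001   0.0046 -0.0143]
  turn 0.003
```

View pics/s10.png

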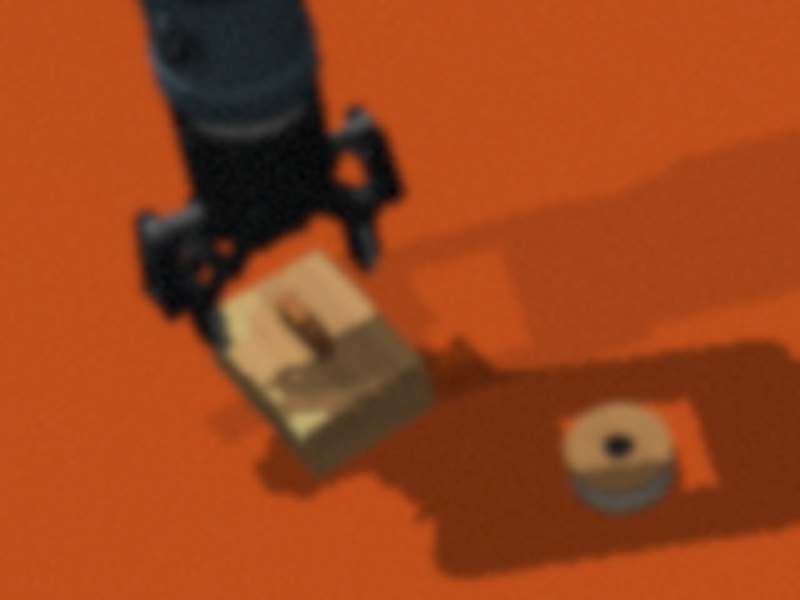

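>>> {"fn": "drive_tool", "kwargs": {"deltas": [[[-0.001, 0.005, -0.005], 0], [[0, 0, -0.005], 0], [[0, 0, -0.004], 0], [[0, 0, 0], 0]]}}

```text
time_s: 18.95
eef_pos: [0.4297, -0.3651, 0.0474]
eef_rot: [0.042, 0.856, 0.515, -0.014]
wrist_force: [0.3, -0.5, 0.2]
opening: 1.003
```

>>> {"fn": "drive_tool", "kwargs": {"deltas": [[[0, 0, 0], 0], [[0, 0, 0], 0], [[0, 0, 0], 0], [[0, 0, 0], 0], [[0, 0, 0], 0], [[0, 0, 0], 0], [[0, 0, 0], 0], [[0, 0, 0], 0], [[0, 0, 0], 0]], "gripper": 0}}

```text
time_s: 19.85
eef_pos: [0.4294, -0.3652, 0.0491]
eef_rot: [0.041, 0.856, 0.516, -0.015]
wrist_force: [0.2, 0.7, 1.0]
opening: 0.123
```

```bash
python3 -c "
from h import *
st([.4287,-.365,.046],-.483)
s=camera('scene');save(s,'s11',(90,60,250,180),5)"
```

```text
t 19.85 pos [ 0.4294 -0.3652  0.0491] jaw -0.484 tilt [ 0.017 -0.086] F [0.2 0.7 1. ] op 0.123
  d [-0.0007  0.0002 -0.0031]
  turn 0.001
```

View pics/s11.png

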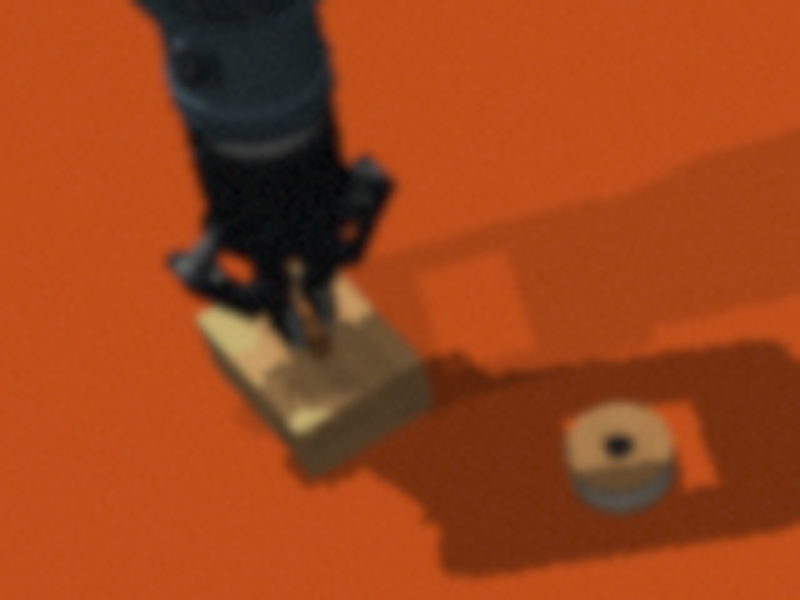

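>>> {"fn": "drive_tool", "kwargs": {"deltas": [[[0, 0, 0.015], 0], [[0, 0, 0.025], 0], [[0, 0, 0.03], 0], [[0, 0, 0.03], 0], [[0, 0.02, 0.015], 0.05], [[0.01, 0.035, 0], 0.08], [[0.01, 0.04, 0], 0.08], [[0.01, 0.04, 0], 0.08], [[0.01, 0.04, 0], 0.08], [[0.01, 0.04, 0], 0.08]]}}

```text
time_s: 20.9
eef_pos: [0.4814, -0.1489, 0.1779]
eef_rot: [0.05, 0.716, 0.696, -0.003]
wrist_force: [1.3, -1.0, -1.5]
opening: 0.126
```

```bash
python3 -c "
from h import *
st([.410,.3545,.057],.881)
s=camera('scene');save(s,'s12',(120,60,320,210),4)"
```

```text
t 20.9 pos [ 0.4814 -0.1489  0.1779] jaw -0.027 tilt [ 0.066 -0.075] F [ 1.3 -1.  -1.5] op 0.126
  d [-0.0714  0.5034 -0.1209]
  turn 0.908
```

View pics/s12.png

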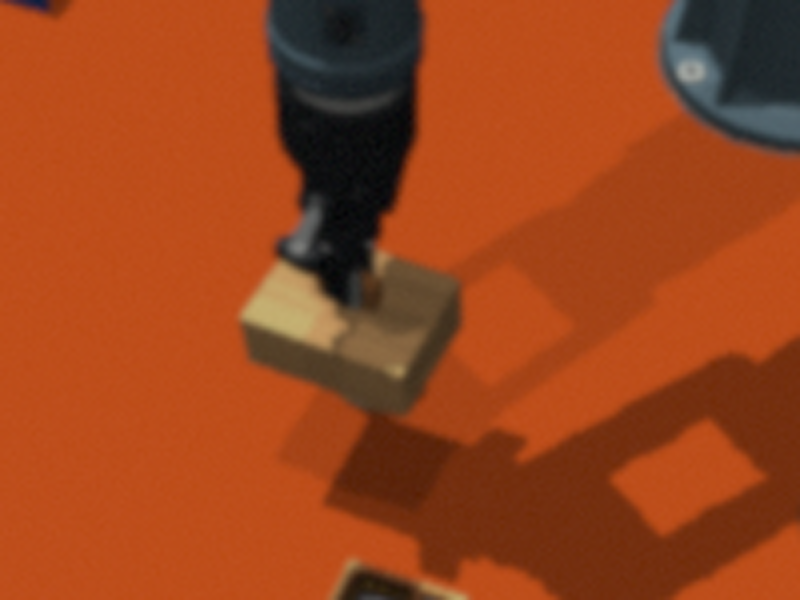

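>>> {"fn": "drive_tool", "kwargs": {"deltas": [[[-0.002, 0.042, 0], 0.08], [[-0.002, 0.042, 0], 0.08], [[-0.004, 0.042, 0], 0.08], [[-0.006, 0.042, 0], 0.08], [[-0.006, 0.042, 0], 0.08], [[-0.008, 0.042, 0], 0.08], [[-0.008, 0.042, 0], 0.08], [[-0.008, 0.042, 0], 0.08], [[-0.008, 0.042, 0], 0.08], [[-0.008, 0.042, 0], 0.06]]}}

```text
time_s: 21.95
eef_pos: [0.4225, 0.2898, 0.1887]
eef_rot: [0.052, 0.383, 0.922, 0.025]
wrist_force: [0.2, -0.1, -1.2]
opening: 0.123
```

```bash
python3 -c "
from h import *
st([.410,.3545,.057],.881)"
```

```text
t 21.95 pos [0.4225 0.2898 0.1887] jaw 0.786 tilt [0.114 0.006] F [ 0.2 -0.1 -1.2] op 0.123
  d [-0.0125  0.0647 -0.1317]
  turn 0.095
```

>>> {"fn": "drive_tool", "kwargs": {"deltas": [[[-0.006, 0.03, -0.005], 0.05], [[-0.004, 0.02, -0.01], 0.03], [[-0.001, 0.005, -0.015], 0], [[0, 0, -0.02], 0], [[0, 0, -0.015], 0], [[0, 0, 0], 0]]}}

```text
time_s: 22.55
eef_pos: [0.4105, 0.3545, 0.1281]
eef_rot: [0.053, 0.34, 0.938, 0.032]
wrist_force: [0.2, 0.6, -1.0]
opening: 0.122
```

```bash
python3 -c "
from h import *
st([.410,.3545,.057],.881)
s=camera('scene');save(s,'s13',(310,100,470,220),5);c=camera('top');save(c,'t13',(80,180,210,280),6)"
```

```text
t 22.55 pos [0.4105 0.3545 0.1281] jaw 0.879 tilt [0.121 0.024] F [ 0.2  0.6 -1. ] op 0.122
  d [-0.0005 -0.     -0.0711]
  turn 0.002
```

View pics/s13.png

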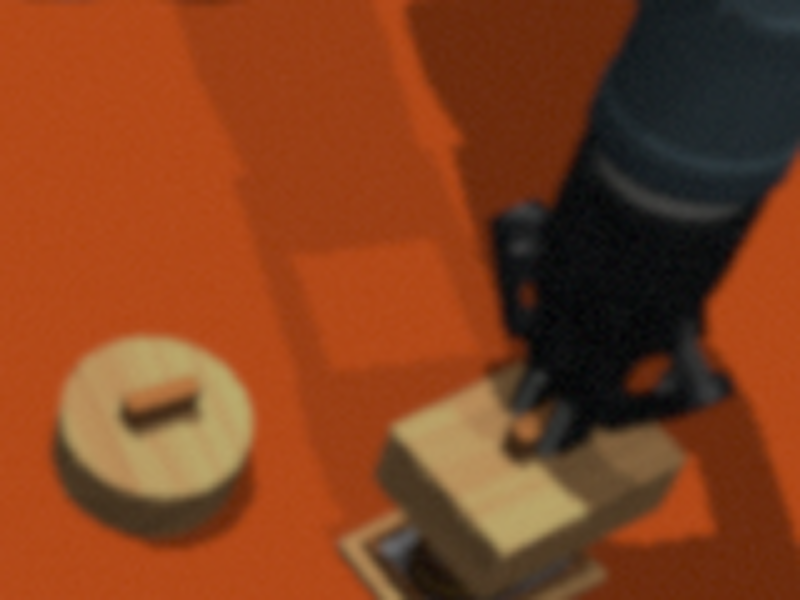

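View pics/t13.png

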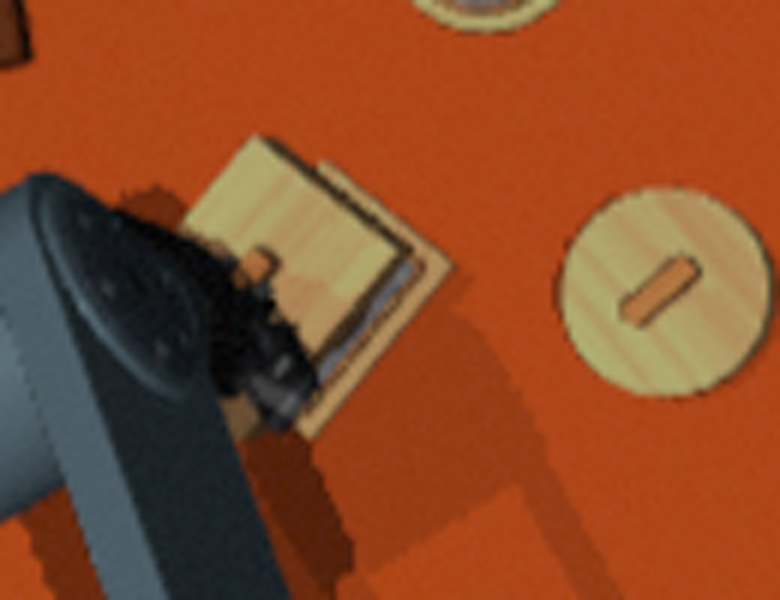

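```bash
cat >> h.py <<'E'
def tri(ct,cs,pt,ps):
    # midpoint of closest approach, with gap
    A=[];b=[]
    L=[]
    for c,p in((ct,pt),(cs,ps)):
        e=np.array(c['eye'],float); e=e+([.00175,0,0] if c is ct else [-.00175,0,0])
        d=cast(c,[p],0)[0]-np.array(c['eye']); d/=np.linalg.norm(d); P=np.eye(3)-np.outer(d,d); A.append(P); b.append(P@e); L.append((e,d))
    x=np.linalg.solve(sum(A),sum(b)); g=[np.linalg.norm(P@(x-e)) for P,(e,d) in zip(A,L)]
    return x.round(4),np.round(np.max(g)*2e3,1)
E
python3 - <<'E'
from h import *
ct=camera('top');cs=camera('scene')
T=lambda x,y:((x)/6+80-.5,(y)/6+180-.5)
S=lambda x,y:((x)/5+310-.5,(y)/5+100-.5)
Q=[('top/+x,+y corner',(262,138),(505,555)),('right',(408,250),(395,430))]
P=[]
for n,a,b in Q:
    x,g=tri(ct,cs,T(*a),S(*b)); print(n,x,'gap mm',g); P.append(x)
P=np.array(P); e=P[0]-P[1]; print('edge',np.linalg.norm(e)*1e3,'ang long',np.arctan2(e[1],e[0])-np.pi/2)
mid=P.mean(0); a=-.69; print('centre est',mid[:2]-.054*np.array([np.cos(a),np.sin(a)]))
E
```

```text
top/+x,+y corner [0.4782 0.3495 0.1252] gap mm 3.2
right [0.4275 0.2877 0.1197] gap mm 6.2
edge 80.12477769079923 ang long -0.6870498164501618
centre est [0.41120272 0.35297301]
```

>>> {"fn": "drive_tool", "kwargs": {"deltas": [[[-0.001, 0.001, -0.015], 0], [[0, 0, -0.015], 0], [[0, 0, -0.015], 0], [[0, 0, -0.004], 0], [[0, 0, 0], 0]]}}

```text
time_s: 23.25
eef_pos: [0.4164, 0.358, 0.0878]
eef_rot: [0.059, 0.341, 0.937, 0.038]
wrist_force: [-0.5, -0.2, -1.0]
opening: 0.124
```

```bash
python3 -c "
from h import *
st([.409,.3555,.057],.881)
s=camera('scene');save(s,'s14',(310,120,470,240),5);c=camera('top');save(c,'t14',(80,180,210,280),6)"
```

```text
t 23.25 pos [0.4164 0.358  0.0878] jaw 0.878 tilt [0.136 0.032] F [-0.5 -0.2 -1. ] op 0.124
  d [-0.0074 -0.0025 -0.0308]
  turn 0.003
```

View pics/s14.png

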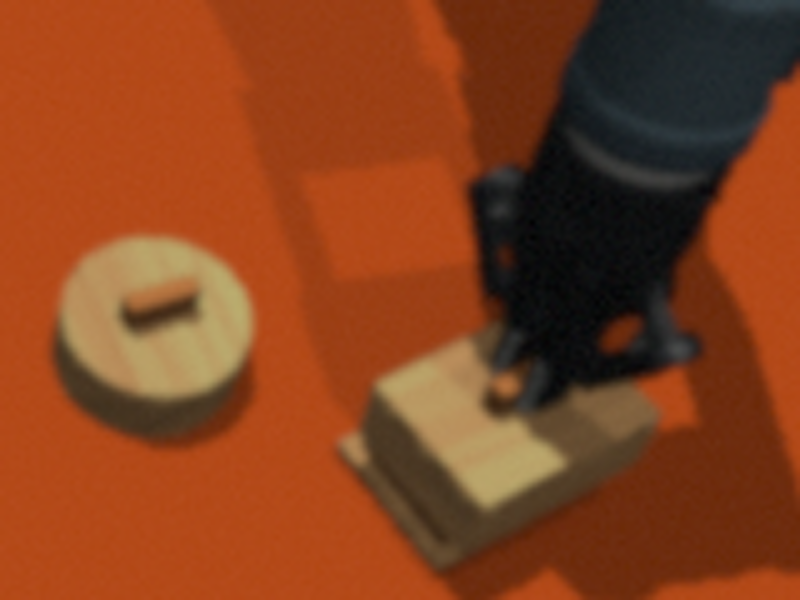

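View pics/t14.png

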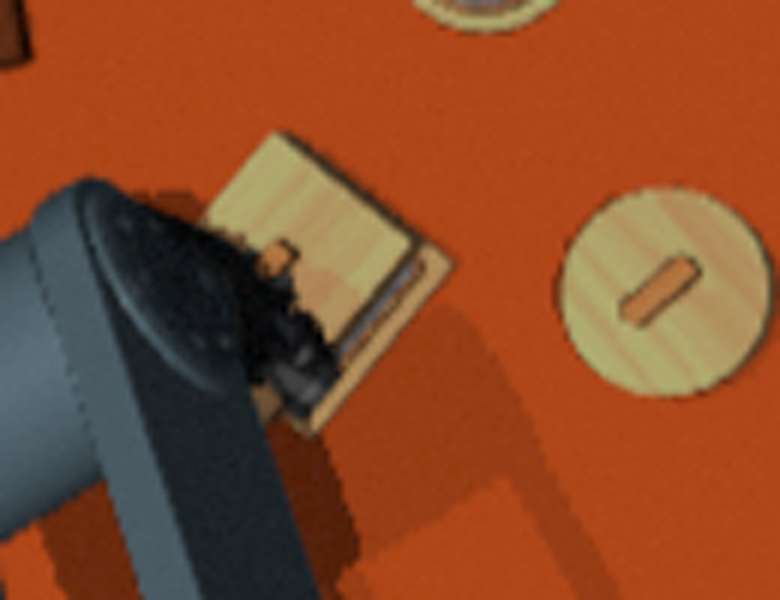

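>>> {"fn": "drive_tool", "kwargs": {"deltas": [[[-0.0075, -0.003, -0.002], 0], [[-0.001, 0, -0.006], 0], [[-0.001, 0, -0.005], 0], [[0, 0, 0], 0]]}}

```text
time_s: 23.75
eef_pos: [0.4073, 0.3556, 0.0766]
eef_rot: [0.06, 0.341, 0.937, 0.04]
wrist_force: [0.0, -0.2, -1.3]
opening: 0.123
```

```bash
python3 -c "
from h import *
st([.409,.3555,.057],.881)
s=camera('scene');save(s,'s15',(310,120,470,240),5);c=camera('top');save(c,'t15',(80,180,210,280),6)"
```

```text
t 23.75 pos [0.4073 0.3556 0.0766] jaw 0.878 tilt [0.14  0.034] F [ 0.  -0.2 -1.3] op 0.123
  d [ 0.0017 -0.0001 -0.0196]
  turn 0.003
```

View pics/s15.png

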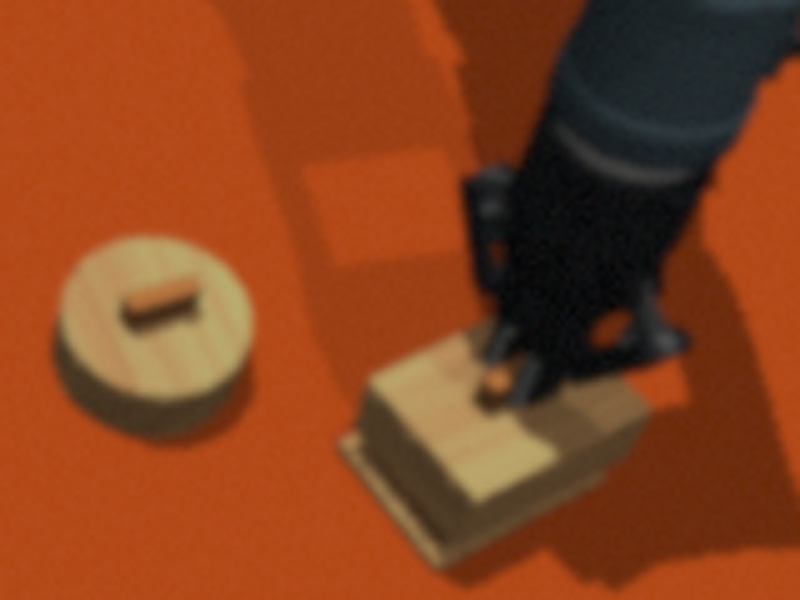

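View pics/t15.png

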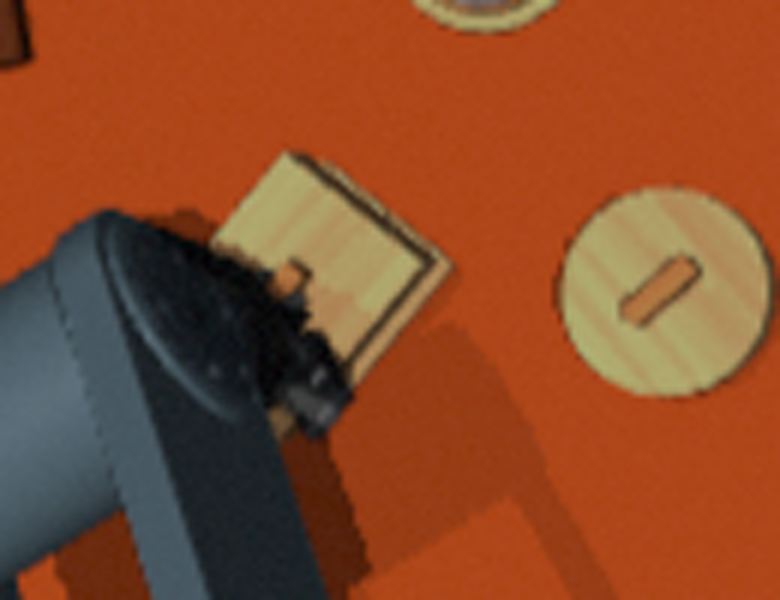

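```bash
python3 - <<'E'
from h import *
ct=camera('top');cs=camera('scene')
T=lambda x,y:((x)/6+80-.5,(y)/6+180-.5)
S=lambda x,y:((x)/5+310-.5,(y)/5+120-.5)
P=[]
for a,b in [((293,153),(474,502)),((430,265),(373,385))]:
    x,g=tri(ct,cs,T(*a),S(*b)); print(x,'gap mm',g, (cast(ct,[T(*a)],.070)[0]+[.00175,0,0]).round(4)); P.append(x)
P=np.array(P); e=P[0]-P[1]; print('edge',np.linalg.norm(e)*1e3,'ang long',np.arctan2(e[1],e[0])-np.pi/2)
mid=P.mean(0); a=-.69; print('centre est',mid[:2]-.054*np.array([np.cos(a),np.sin(a)]))
# rim (skirt) corner nearest camera: scene (445,545)?
E
```

```text
[0.4753 0.3497 0.0744] gap mm 2.3 [0.4759 0.3498 0.07  ]
[0.4228 0.2904 0.0631] gap mm 5.0 [0.423  0.2863 0.07  ]
edge 80.00268745485991 ang long -0.7246501025709029
centre est [0.40740272 0.35442301]
```

>>> {"fn": "drive_tool", "kwargs": {"deltas": [[[0.001, 0, -0.005], 0], [[0, 0, -0.005], 0], [[-0.001, 0, -0.004], 0], [[0, 0, 0], 0]]}}

```text
time_s: 24.35
eef_pos: [0.4133, 0.3584, 0.0686]
eef_rot: [0.064, 0.341, 0.937, 0.044]
wrist_force: [-5.8, -3.6, 10.8]
opening: 0.125
```

```bash
python3 -c "
from h import *
st([.408,.3555,.057],.881)
s=camera('scene');save(s,'s16',(310,120,470,240),5);c=camera('top');save(c,'t16',(80,180,210,280),6)"
```

```text
t 24.35 pos [0.4133 0.3584 0.0686] jaw 0.879 tilt [0.15  0.039] F [-5.8 -3.6 10.8] op 0.125
  d [-0.0053 -0.0029 -0.0116]
  turn 0.002
```

View pics/s16.png

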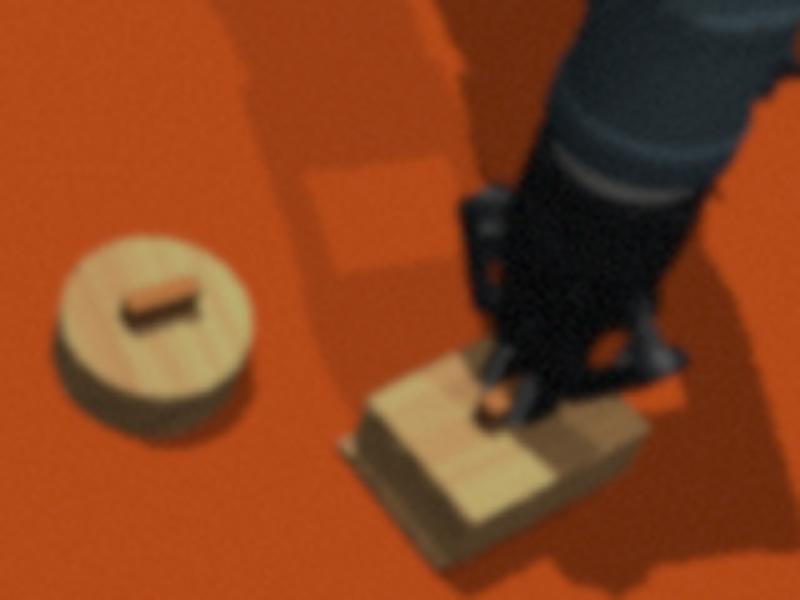

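>>> {"fn": "drive_tool", "kwargs": {"deltas": [[[0, 0, 0.004], 0], [[-0.006, -0.003, 0], 0], [[-0.001, 0, 0], 0], [[0, 0, 0], 0]]}}

```text
time_s: 24.85
eef_pos: [0.4058, 0.3551, 0.0722]
eef_rot: [0.064, 0.341, 0.937, 0.044]
wrist_force: [-0.1, -0.2, 0.1]
opening: 0.129
```

```bash
python3 -c "
from h import *
st([.408,.3555,.057],.881)"
```

```text
t 24.85 pos [0.4058 0.3551 0.0722] jaw 0.878 tilt [0.151 0.039] F [-0.1 -0.2  0.1] op 0.129
  d [ 0.0022  0.0004 -0.0152]
  turn 0.003
```

>>> {"fn": "drive_tool", "kwargs": {"deltas": [[[0, 0, -0.004], 0], [[-0.001, 0, -0.003], 0], [[0, 0, 0], 0]]}}

```text
time_s: 25.15
eef_pos: [0.4041, 0.3547, 0.0635]
eef_rot: [0.064, 0.341, 0.937, 0.044]
wrist_force: [-0.4, -0.2, -1.6]
opening: 0.126
```

```bash
python3 -c "
from h import *
st([.408,.3555,.057],.881)
s=camera('scene');save(s,'s17',(310,120,470,240),5);c=camera('top');save(c,'t17',(80,180,210,280),6)"
```

```text
t 25.15 pos [0.4041 0.3547 0.0635] jaw 0.878 tilt [0.149 0.039] F [-0.4 -0.2 -1.6] op 0.126
  d [ 0.0039  0.0008 -0.0065]
  turn 0.003
```

View pics/s17.png

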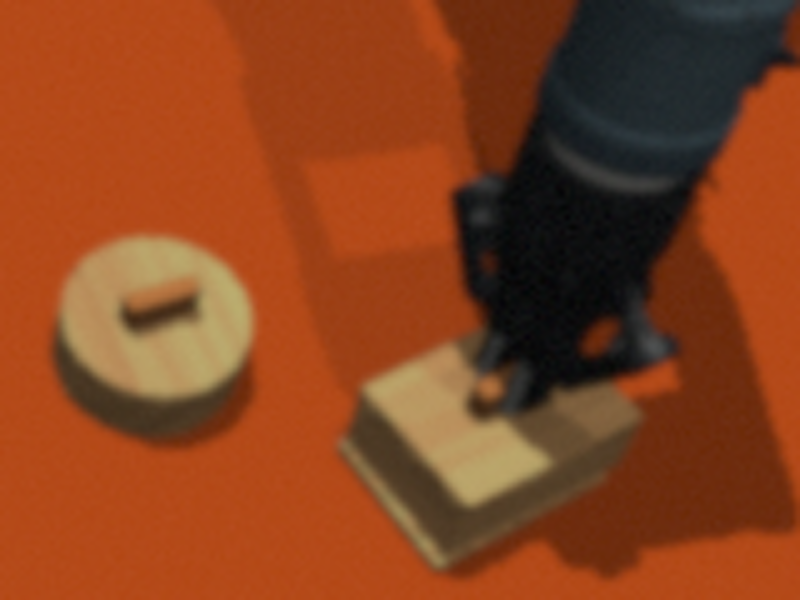

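View pics/t17.png

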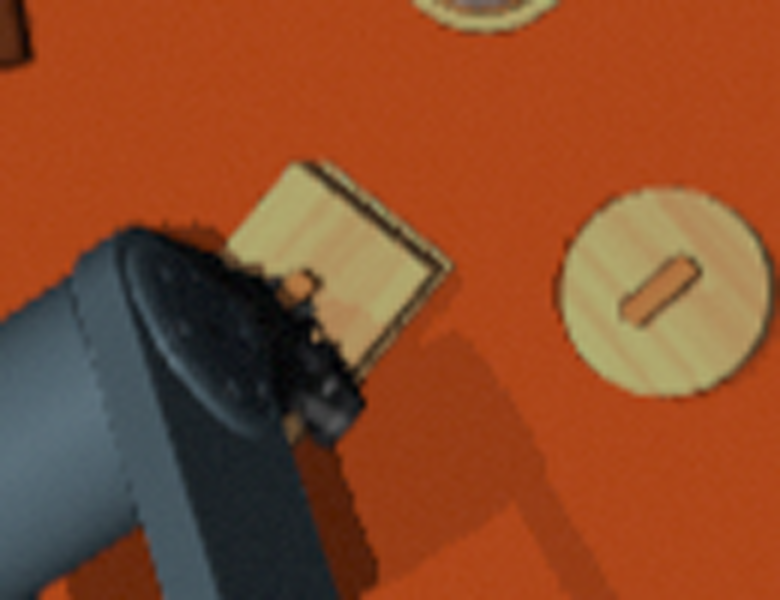

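>>> {"fn": "drive_tool", "kwargs": {"deltas": [[[0.003, 0, -0.002], 0], [[0, 0, -0.004], 0], [[0, 0, 0], 0]]}}

```text
time_s: 25.55
eef_pos: [0.4097, 0.3555, 0.0596]
eef_rot: [0.065, 0.341, 0.937, 0.045]
wrist_force: [-4.6, -2.5, 4.0]
opening: 0.125
```

```bash
python3 -c "
from h import *
st([.408,.3555,.057],.881)"
```

```text
t 25.55 pos [0.4097 0.3555 0.0596] jaw 0.879 tilt [0.153 0.04 ] F [-4.6 -2.5  4. ] op 0.125
  d [-0.0017  0.     -0.0026]
  turn 0.002
```

>>> {"fn": "drive_tool", "kwargs": {"deltas": [[[-0.002, -0.001, 0], 0], [[0, 0, 0], 0]]}}

```text
time_s: 25.75
eef_pos: [0.4087, 0.355, 0.0607]
eef_rot: [0.066, 0.341, 0.937, 0.046]
wrist_force: [-2.0, -0.5, 0.7]
opening: 0.125
```

>>> {"fn": "drive_tool", "kwargs": {"deltas": [[[0, 0, 0], 0], [[0, 0, 0], 0], [[0, 0, 0], 0], [[0, 0, 0.02], 0], [[0, 0, 0.03], 0], [[0, 0, 0.03], 0], [[0, 0, 0.02], 0], [[0, -0.04, 0], 0], [[0, -0.04, 0], 0], [[0, -0.04, 0], 0]], "gripper": 1}}

```text
time_s: 26.75
eef_pos: [0.4094, 0.2354, 0.1645]
eef_rot: [0.067, 0.337, 0.938, 0.047]
wrist_force: [1.2, -0.3, 0.0]
opening: 1.002
```

```bash
python3 -c "
from h import *
st([.409,.182,.046],.626)
s=camera('scene');save(s,'s18',(310,120,470,240),5);c=camera('top');save(c,'t18',(80,180,210,280),6)"
```

```text
t 26.75 pos [0.4094 0.2354 0.1645] jaw 0.886 tilt [0.158 0.043] F [ 1.2 -0.3  0. ] op 1.002
  d [-0.0004 -0.0534 -0.1185]
  turn -0.26
```

View pics/s18.png

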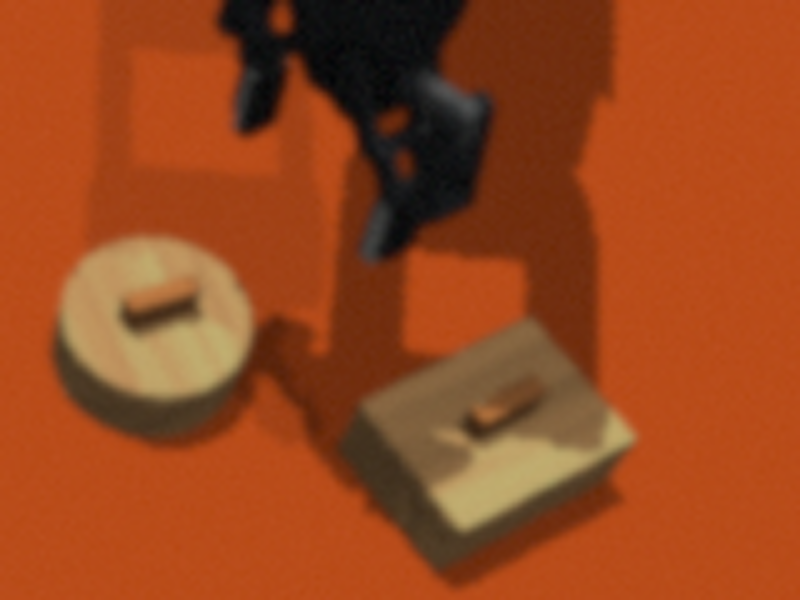

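View pics/t18.png

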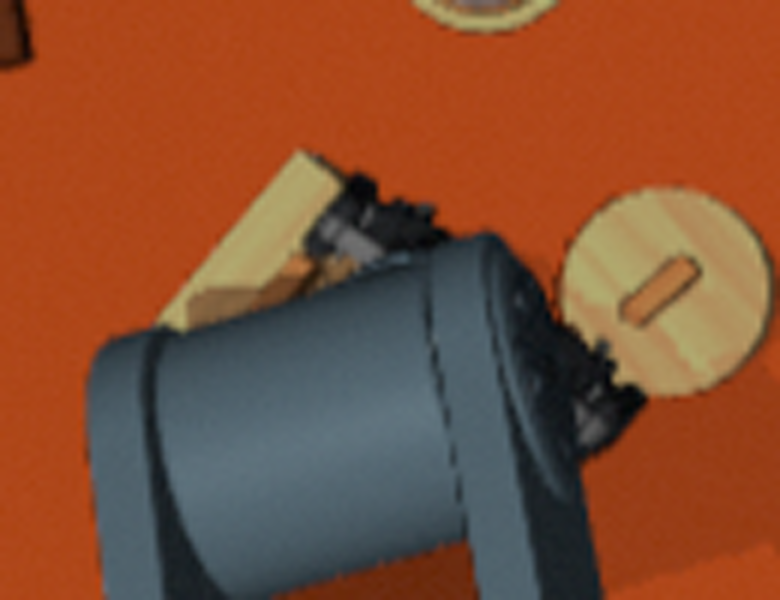

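>>> {"fn": "drive_tool", "kwargs": {"deltas": [[[0.005, -0.022, 0], -0.15], [[0.005, -0.022, 0], -0.15], [[0.005, -0.022, 0], -0.15], [[0.005, -0.022, 0], -0.15], [[0.005, -0.022, 0], -0.15], [[0.005, -0.022, 0], -0.15], [[0.005, -0.022, 0], -0.15], [[0.005, -0.022, 0], -0.15], [[0, -0.022, 0], -0.15], [[0, -0.022, 0], -0.15]]}}

```text
time_s: 27.85
eef_pos: [0.4525, 0.009, 0.1645]
eef_rot: [0.083, 0.888, 0.453, -0.01]
wrist_force: [-0.0, -0.0, 0.3]
opening: 0.999
```

>>> {"fn": "drive_tool", "kwargs": {"deltas": [[[0, 0, 0], -0.15], [[0, 0, 0], -0.15], [[0, 0, 0], -0.15], [[0, 0, 0], -0.15], [[0, 0, 0], -0.15], [[0, 0, 0], -0.15], [[0, 0, 0], -0.15], [[0, 0, 0], -0.15], [[0, 0, 0], -0.15], [[0, 0, 0], -0.15]]}}

```text
time_s: 28.85
eef_pos: [0.4565, 0.0112, 0.1632]
eef_rot: [0.055, 0.958, -0.274, -0.063]
wrist_force: [-0.2, -0.2, -0.0]
opening: 1.004
```

```bash
python3 -c "
from h import *
st([.409,.182,.046],.626);print(get_obs()['q'].round(3))
s=camera('scene');c=camera('top');save(c,'t19',(100,130,360,260));save(s,'s19',(120,100,450,290),2.4)"
```

```text
t 28.85 pos [0.4565 0.0112 0.1632] jaw -2.121 tilt [-0.151 -0.071] F [-0.2 -0.2 -0. ] op 1.004
  d [-0.0475  0.1708 -0.1172]
  turn -0.394
[-0.168  0.106  1.847 -0.098  1.327  1.99 ]
```

View pics/t19.png

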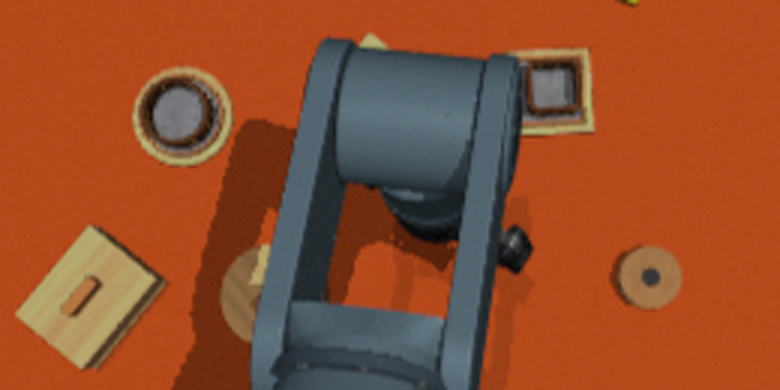

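View pics/s19.png

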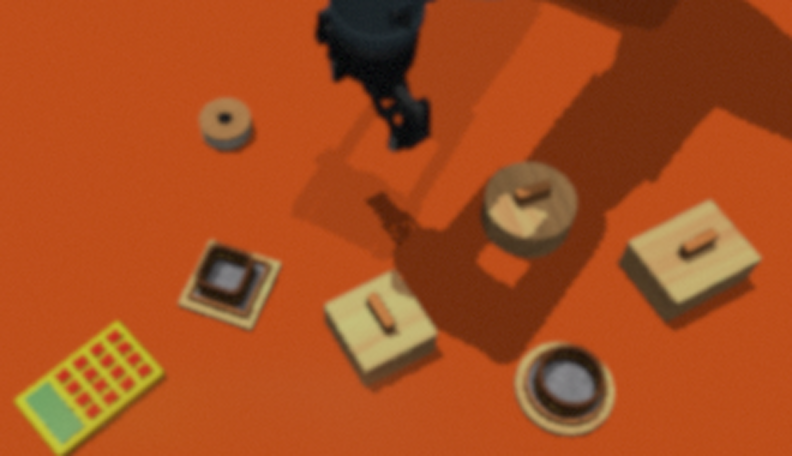

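```bash
cat >> h.py <<'E'
def chk(xy,h,names=('top','scene')):
    # top-face blob: corners triangulated where 4 corners found
    Q={};C={}
    for n in names:
        c=camera(n);C[n]=c
        u=proj(c,[*xy,h])[0]
        ks=[k for k in blobs(c,'pale') if np.hypot(*(k.mean(0)-u))<12]
        if not ks: print(n,'no blob');continue
        k=max(ks,key=len); 
        m,g,w,a,A=rect(c,k,h); g=g+([.00175,0] if n=='top' else [-.00175,0])
        print(n,'cen',g.round(4),'size',np.round(w,1),'ang',round(float(a),3)); Q[n]=k.mean(0)
        Q[n]=proj(c,[*(g-([.00175,0] if n=='top' else [-.00175,0])),h])[0]
    if len(Q)==2: print('tri',tri(C['top'],C['scene'],Q['top'],Q['scene']))
E
python3 -c "
from h import *
chk((.41,.3545),.051)"
```

```text
top cen [0.4116 0.3552] size [110.5  83.9] ang -0.699
scene cen [0.4125 0.3554] size [112.   85.5] ang -0.693
tri (array([0.4117, 0.3556, 0.0498]), np.float64(0.1))
```

>>> {"fn": "drive_tool", "kwargs": {"deltas": [[[0, 0, -0.035], 0], [[0, 0, -0.035], 0], [[0, 0, -0.03], 0], [[0, 0, 0], 0]]}}

```text
time_s: 29.45
eef_pos: [0.4578, 0.0118, 0.0622]
eef_rot: [0.055, 0.962, -0.262, -0.059]
wrist_force: [-0.7, 0.1, -0.1]
opening: 1.0
```

```bash
python3 -c "
from h import *
st([.409,.182,.046],.626)"
```

```text
t 29.45 pos [0.4578 0.0118 0.0622] jaw -2.096 tilt [-0.143 -0.075] F [-0.7  0.1 -0.1] op 1.0
  d [-0.0488  0.1702 -0.0162]
  turn -0.419
```

>>> {"fn": "drive_tool", "kwargs": {"deltas": [[[0, 0, 0.01], 0], [[0, 0, 0.02], 0], [[0, 0, 0.02], 0], [[0, 0, 0.02], 0], [[0, 0, 0.02], 0], [[0, 0, 0.01], 0]]}}

```text
time_s: 30.05
eef_pos: [0.4602, 0.0125, 0.1767]
eef_rot: [0.055, 0.963, -0.257, -0.055]
wrist_force: [0.6, -0.1, 0.0]
opening: 0.999
```

```bash
python3 -c "
from h import *
st([.409,.182,.046],.626)"
```

```text
t 30.05 pos [0.4602 0.0125 0.1767] jaw -2.086 tilt [-0.134 -0.078] F [ 0.6 -0.1  0. ] op 0.999
  d [-0.0512  0.1695 -0.1307]
  turn -0.429
```

>>> {"fn": "drive_tool", "kwargs": {"deltas": [[[0, 0, -0.03], -0.13], [[0, 0, -0.035], -0.13], [[0, 0, -0.035], -0.13], [[0, 0, 0], -0.1], [[0, 0, 0.035], 0], [[0, 0, 0.035], 0], [[0, 0, 0.03], 0], [[0, 0, -0.03], 0], [[0, 0, -0.035], 0], [[0, 0, -0.03], 0]]}}

```text
time_s: 31.05
eef_pos: [0.4734, 0.0112, 0.1041]
eef_rot: [0.037, 0.871, -0.488, -0.047]
wrist_force: [0.3, -0.1, 0.1]
opening: 0.996
```

```bash
python3 -c "
from h import *
st([.409,.182,.046],.626)"
```

```text
t 31.05 pos [0.4734 0.0112 0.1041] jaw -2.589 tilt [-0.118 -0.019] F [ 0.3 -0.1  0.1] op 0.996
  d [-0.0644  0.1708 -0.0581]
  turn 0.074
```

>>> {"fn": "drive_tool", "kwargs": {"deltas": [[[0, 0, 0.01], 0], [[0, 0, 0.01], 0], [[0, 0, 0.01], 0], [[0, 0, 0.01], 0], [[0, 0, 0.01], 0], [[0, 0, 0.01], 0], [[0, 0, 0.01], 0], [[0, 0, 0.01], 0], [[0, 0, 0.01], 0], [[0, 0, 0.01], 0]]}}

```text
time_s: 32.05
eef_pos: [0.4746, 0.0113, 0.2194]
eef_rot: [0.036, 0.872, -0.487, -0.044]
wrist_force: [-0.1, -0.1, -0.7]
opening: 0.998
```

```bash
python3 -c "
from h import *
st([.409,.182,.046],.626)"
```

```text
t 32.05 pos [0.4746 0.0113 0.2194] jaw -2.587 tilt [-0.112 -0.021] F [-0.1 -0.1 -0.7] op 0.998
  d [-0.0656  0.1707 -0.1734]
  turn 0.072
```

>>> {"fn": "drive_tool", "kwargs": {"deltas": [[[0, 0, -0.045], 0], [[0, 0, -0.045], 0], [[0, 0, 0.045], 0], [[0, 0, 0.045], 0], [[0, 0, -0.045], 0], [[0, 0, -0.045], 0], [[0, 0, 0.045], 0], [[0, 0, 0.04], 0], [[0, 0, -0.045], 0], [[0, 0, -0.045], 0]]}}

```text
time_s: 33.05
eef_pos: [0.4784, 0.0103, 0.119]
eef_rot: [0.038, 0.871, -0.487, -0.05]
wrist_force: [-0.3, 0.9, -0.5]
opening: 1.002
```

```bash
python3 -c "
from h import *
st([.409,.182,.046],.626)"
```

```text
t 33.05 pos [0.4784 0.0103 0.119 ] jaw -2.586 tilt [-0.125 -0.018] F [-0.3  0.9 -0.5] op 1.002
  d [-0.0694  0.1717 -0.073 ]
  turn 0.071
```

>>> {"fn": "drive_tool", "kwargs": {"deltas": [[[0, 0, 0], 0], [[0, 0, 0], 0], [[0, 0, 0], 0]]}}

```text
time_s: 33.35
eef_pos: [0.4753, 0.0109, 0.117]
eef_rot: [0.04, 0.871, -0.486, -0.055]
wrist_force: [0.1, -0.5, -0.2]
opening: 1.001
```

```bash
python3 -c "
from h import *
st([.409,.182,.046],.626)"
```

```text
t 33.35 pos [0.4753 0.0109 0.117 ] jaw -2.586 tilt [-0.135 -0.016] F [ 0.1 -0.5 -0.2] op 1.001
  d [-0.0663  0.1711 -0.071 ]
  turn 0.07
```

>>> {"fn": "drive_tool", "kwargs": {"deltas": [[[-0.04, 0, 0], 0], [[-0.04, 0, 0], 0], [[-0.02, 0, 0], 0], [[0, 0, 0], 0], [[0, 0, 0], 0]]}}

```text
time_s: 33.85
eef_pos: [0.3788, 0.0094, 0.1249]
eef_rot: [0.038, 0.871, -0.487, -0.048]
wrist_force: [0.2, 0.2, 0.6]
opening: 0.995
```

```bash
python3 -c "
from h import *
st([.409,.182,.046],.626)"
```

```text
t 33.85 pos [0.3788 0.0094 0.1249] jaw -2.587 tilt [-0.121 -0.019] F [0.2 0.2 0.6] op 0.995
  d [ 0.0302  0.1726 -0.0789]
  turn 0.071
```

>>> {"fn": "drive_tool", "kwargs": {"deltas": [[[0.02, 0, 0], 0.15], [[0.02, 0, 0], -0.15], [[0.02, 0, 0], 0.15], [[0, 0, 0], -0.15], [[0, 0, 0], 0.15], [[0, 0, 0], -0.15], [[0, 0, 0], 0.15], [[0, 0, 0], -0.15], [[0, 0, 0], 0], [[0, 0, 0], 0]]}}

```text
time_s: 34.85
eef_pos: [0.4608, 0.0071, 0.1349]
eef_rot: [0.035, 0.874, -0.483, -0.037]
wrist_force: [0.2, 0.5, 0.1]
opening: 1.002
```

```bash
python3 -c "
from h import *
st([.409,.182,.046],.626)"
```

```text
t 34.85 pos [0.4608 0.0071 0.1349] jaw -2.579 tilt [-0.099 -0.025] F [0.2 0.5 0.1] op 1.002
  d [-0.0518  0.1749 -0.0889]
  turn 0.063
```

>>> {"fn": "drive_tool", "kwargs": {"deltas": [[[0, 0, 0], 0.15], [[0, 0, 0], -0.15], [[0, 0, 0], 0.15], [[0, 0, 0], -0.15], [[0, 0, 0], 0.15], [[0, 0, 0], -0.15], [[0, 0, 0], 0.15], [[0, 0, 0], -0.15], [[0, 0, 0], 0], [[0, 0, 0], 0]]}}

```text
time_s: 35.85
eef_pos: [0.4673, 0.0066, 0.1381]
eef_rot: [0.034, 0.878, -0.476, -0.034]
wrist_force: [1.0, -0.2, -0.1]
opening: 1.0
```

```bash
python3 -c "
from h import *
st([.409,.182,.046],.626)"
```

```text
t 35.85 pos [0.4673 0.0066 0.1381] jaw -2.563 tilt [-0.092 -0.028] F [ 1.  -0.2 -0.1] op 1.0
  d [-0.0583  0.1754 -0.0921]
  turn 0.047
```

>>> {"fn": "drive_tool", "kwargs": {"deltas": [[[-0.02, 0, 0], 0], [[-0.03, 0, 0], 0], [[-0.03, 0, 0], 0], [[0, 0, 0], 0], [[0, 0, 0], 0], [[0.02, 0, 0], 0], [[0.03, 0, 0], 0], [[0.02, 0, 0], 0], [[0, 0, 0], 0], [[0, 0, 0], 0]]}}

```text
time_s: 36.85
eef_pos: [0.4632, 0.006, 0.1394]
eef_rot: [0.034, 0.884, -0.465, -0.03]
wrist_force: [-0.2, 0.7, -0.2]
opening: 1.0
```

```bash
python3 -c "
from h import *
st([.409,.182,.046],.626)"
```

```text
t 36.85 pos [0.4632 0.006  0.1394] jaw -2.539 tilt [-0.085 -0.031] F [-0.2  0.7 -0.2] op 1.0
  d [-0.0542  0.176  -0.0934]
  turn 0.023
```

>>> {"fn": "drive_tool", "kwargs": {"deltas": [[[0, 0, -0.03], 0], [[0, 0, -0.03], 0], [[0, 0, -0.02], 0], [[0, 0, 0], 0], [[0, 0, 0.015], 0], [[0, 0, 0.02], 0], [[0, 0, 0.02], 0], [[0, 0, 0.02], 0], [[0, 0, 0.01], 0], [[0, 0, 0], 0]]}}

```text
time_s: 37.85
eef_pos: [0.4595, 0.0064, 0.15]
eef_rot: [0.034, 0.885, -0.463, -0.03]
wrist_force: [-0.4, -0.6, -0.0]
opening: 1.0
```

>>> {"fn": "drive_tool", "kwargs": {"deltas": [[[0, 0, -0.03], 0], [[0, 0, -0.03], 0], [[0, 0, -0.02], 0], [[0, 0, 0], 0], [[0, 0, 0.015], 0], [[0, 0, 0.02], 0], [[0, 0, 0.02], 0], [[0, 0, 0.02], 0], [[0, 0, 0.01], 0], [[0, 0, 0], 0]]}}

```text
time_s: 38.85
eef_pos: [0.4569, 0.0068, 0.1574]
eef_rot: [0.034, 0.886, -0.462, -0.03]
wrist_force: [0.2, 0.2, 0.3]
opening: 1.005
```

```bash
python3 -c "
from h import *
st([.409,.182,.046],.626)"
```

```text
t 38.85 pos [0.4569 0.0068 0.1574] jaw -2.532 tilt [-0.085 -0.032] F [0.2 0.2 0.3] op 1.005
  d [-0.0479  0.1752 -0.1114]
  turn 0.016
```

>>> {"fn": "drive_tool", "kwargs": {"deltas": [[[-0.01, 0.035, 0], 0], [[-0.01, 0.04, 0], 0], [[-0.01, 0.04, -0.01], 0], [[-0.01, 0.04, -0.01], 0], [[-0.006, 0.016, -0.01], 0], [[0, 0, -0.015], 0], [[0, 0, -0.015], 0], [[0, 0, -0.01], 0], [[0, 0, 0], 0]]}}

```text
time_s: 39.75
eef_pos: [0.4054, 0.183, 0.0811]
eef_rot: [0.035, 0.885, -0.463, -0.031]
wrist_force: [-0.6, 0.1, -0.9]
opening: 0.999
```

```bash
python3 -c "
from h import *
st([.409,.182,.047],.626)
s=camera('scene');save(s,'s20',(260,90,420,210),5);c=camera('top');save(c,'t20',(130,180,260,280),6)"
```

```text
t 39.75 pos [0.4054 0.183  0.0811] jaw -2.533 tilt [-0.088 -0.034] F [-0.6  0.1 -0.9] op 0.999
  d [ 0.0036 -0.001  -0.0341]
  turn 0.018
```

View pics/s20.png

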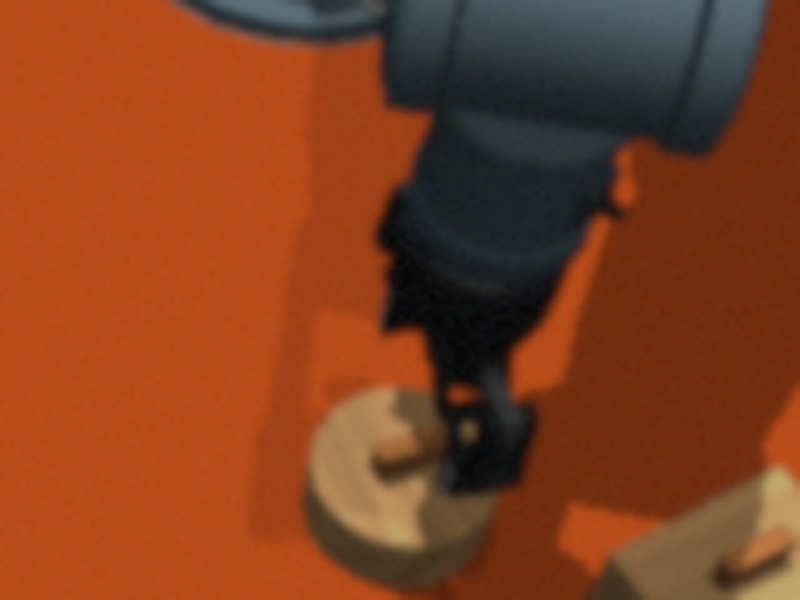

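```bash
python3 - <<'E'
from h import *
o=get_obs();M=R.from_quat(o['eef_rot'],scalar_first=True).as_matrix();p=o['eef_pos']
for n,b,S in(('scene',(260,90),5),('top',(130,180),6)):
    c=camera(n)
    for nm,w in(('tcp',p),('tipA',p+M@[0,.0425,-.013]),('tipB',p+M@[0,-.0425,-.013]),('handle',[.409,.182,.065])):
        print(n,nm,((proj(c,w)[0]+.5-b)*S).round())
E
```

```text
scene tcp [423. 418.]
scene tipA [401. 333.]
scene tipB [455. 480.]
scene handle [414. 440.]
top tcp [351. 292.]
top tipA [399. 366.]
top tipB [293. 214.]
top handle [359. 288.]
```

View pics/t20.png

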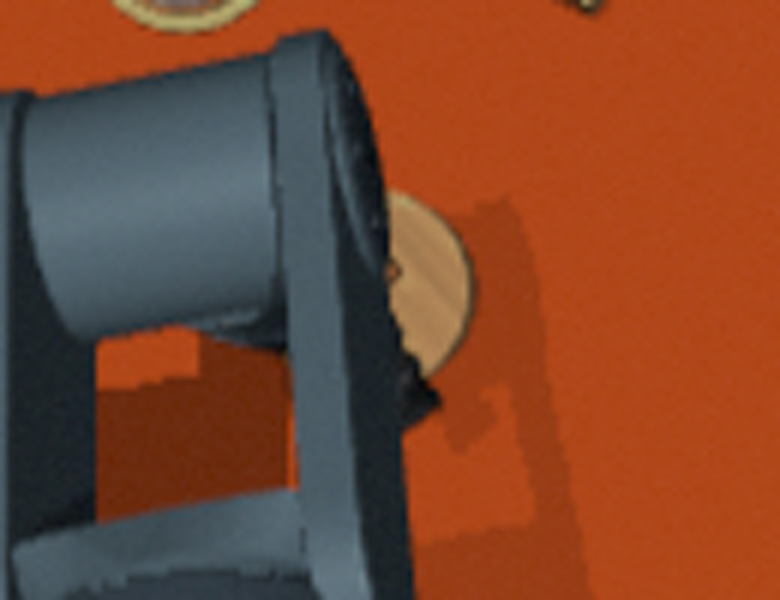

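>>> {"fn": "drive_tool", "kwargs": {"deltas": [[[0.004, -0.001, -0.01], 0.018], [[0.001, 0, -0.012], 0], [[0, 0, -0.007], 0], [[0, 0, 0], 0]]}}

```text
time_s: 40.35
eef_pos: [0.4147, 0.1817, 0.0534]
eef_rot: [0.033, 0.889, -0.455, -0.028]
wrist_force: [-0.2, 0.3, -1.4]
opening: 1.0
```

```bash
python3 -c "
from h import *
st([.409,.182,.047],.626)"
```

```text
t 40.35 pos [0.4147 0.1817 0.0534] jaw -2.516 tilt [-0.079 -0.034] F [-0.2  0.3 -1.4] op 1.0
  d [-0.0057  0.0003 -0.0064]
  turn 0.0
```

>>> {"fn": "drive_tool", "kwargs": {"deltas": [[[-0.006, 0, -0.003], 0], [[0, 0, -0.003], 0], [[0, 0, 0], 0]]}}

```text
time_s: 40.65
eef_pos: [0.4077, 0.1817, 0.0464]
eef_rot: [0.034, 0.889, -0.455, -0.028]
wrist_force: [-1.1, -0.2, -0.1]
opening: 0.995
```

>>> {"fn": "drive_tool", "kwargs": {"deltas": [[[0, 0, 0], 0], [[0, 0, 0], 0], [[0, 0, 0], 0], [[0, 0, 0], 0], [[0, 0, 0], 0], [[0, 0, 0], 0], [[0, 0, 0], 0], [[0, 0, 0], 0], [[0, 0, 0], 0]], "gripper": 0}}

```text
time_s: 41.55
eef_pos: [0.4106, 0.1834, 0.0497]
eef_rot: [0.031, 0.89, -0.455, -0.026]
wrist_force: [0.3, -0.3, -0.1]
opening: 0.121
```

```bash
python3 -c "
from h import *
st([.409,.182,.047],.626)
s=camera('scene');save(s,'s21',(260,90,420,210),5)"
```

```text
t 41.55 pos [0.4106 0.1834 0.0497] jaw -2.516 tilt [-0.074 -0.031] F [ 0.3 -0.3 -0.1] op 0.121
  d [-0.0016 -0.0014 -0.0027]
  turn 0.0
```

View pics/s21.png

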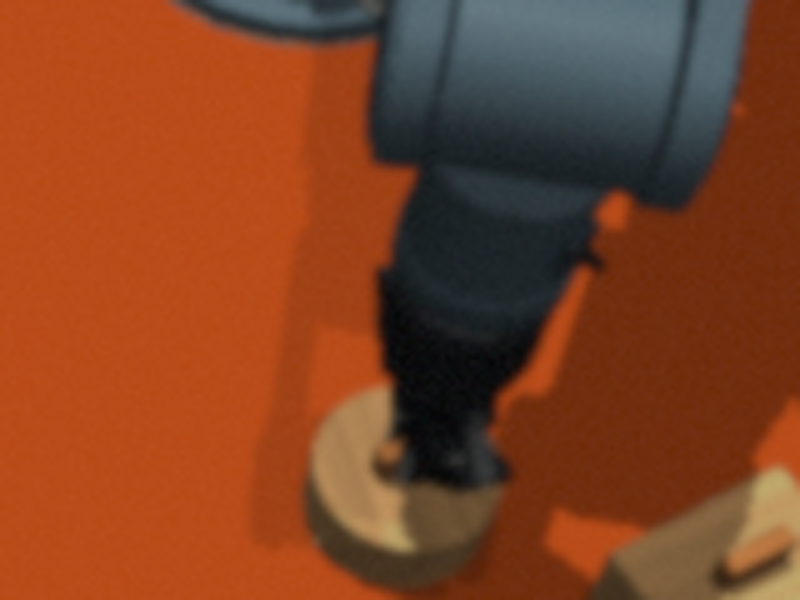

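>>> {"fn": "drive_tool", "kwargs": {"deltas": [[[0, 0, 0.02], 0], [[0, 0, 0.03], 0], [[0, 0, 0.03], 0], [[0.02, 0.01, 0.01], 0], [[0.035, 0.018, 0], 0], [[0.035, 0.018, 0], 0], [[0.035, 0.018, 0], 0], [[0.03, 0.014, 0], 0], [[0.01, 0.004, 0], 0], [[0, 0, 0], 0]]}}

```text
time_s: 42.6
eef_pos: [0.5769, 0.2655, 0.1378]
eef_rot: [0.035, 0.889, -0.456, -0.029]
wrist_force: [-0.2, -1.0, -0.9]
opening: 0.123
```

```bash
python3 -c "
from h import *
st([.587,.274,.058],.626)
s=camera('scene');save(s,'s22',(270,170,430,290),5);c=camera('top');save(c,'t22',(100,110,230,210),6)
chk((.58,.27),.14)"
```

```text
t 42.6 pos [0.5769 0.2655 0.1378] jaw -2.517 tilt [-0.083 -0.036] F [-0.2 -1.  -0.9] op 0.123
  d [ 0.0101  0.0085 -0.0798]
  turn 0.002
top cen [0.5788 0.2374] size [95.4 46. ] ang 0.124
scene no blob
```

View pics/s22.png

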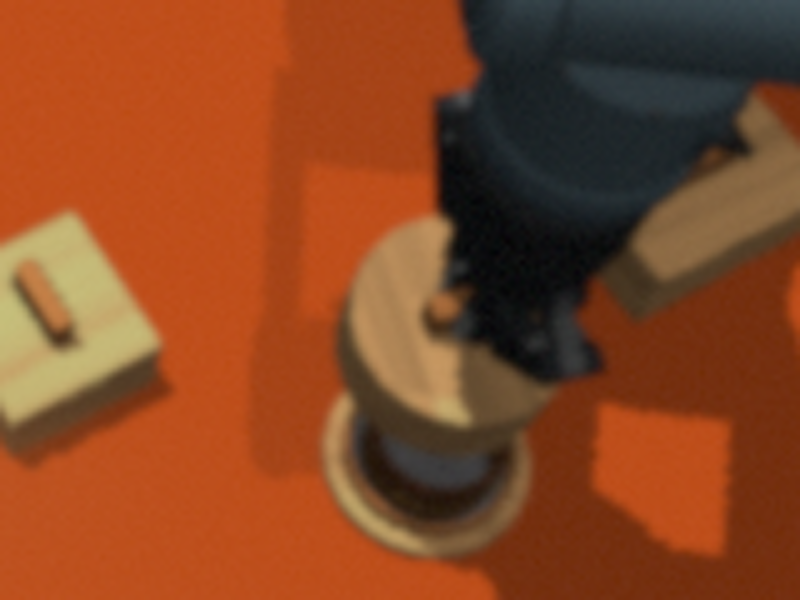

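View pics/t22.png

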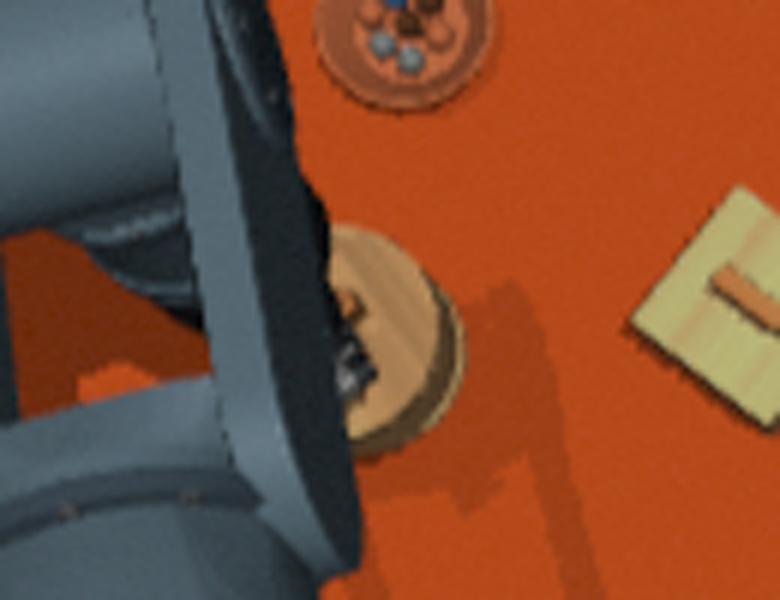

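>>> {"fn": "drive_tool", "kwargs": {"deltas": [[[0.01, 0.009, -0.01], 0], [[0, 0, -0.015], 0], [[0, 0, -0.015], 0], [[0, 0, -0.01], 0], [[0, 0, 0], 0]]}}

```text
time_s: 43.3
eef_pos: [0.5812, 0.272, 0.0855]
eef_rot: [0.036, 0.889, -0.456, -0.03]
wrist_force: [-0.1, -0.0, -1.3]
opening: 0.122
```

```bash
python3 -c "
from h import *
st([.587,.274,.058],.626)"
```

```text
t 43.3 pos [0.5812 0.272  0.0855] jaw -2.518 tilt [-0.087 -0.038] F [-0.1 -0.  -1.3] op 0.122
  d [ 0.0058  0.002  -0.0275]
  turn 0.002
```

>>> {"fn": "drive_tool", "kwargs": {"deltas": [[[0.006, 0.002, -0.002], 0], [[0.001, 0, -0.005], 0], [[0, 0, 0], 0]]}}

```text
time_s: 43.6
eef_pos: [0.5886, 0.2738, 0.0781]
eef_rot: [0.037, 0.889, -0.456, -0.03]
wrist_force: [-0.8, -0.6, -1.3]
opening: 0.122
```

```bash
python3 -c "
from h import *
st([.587,.274,.058],.626)
s=camera('scene');save(s,'s23',(270,170,430,290),5);c=camera('top');save(c,'t23',(100,110,230,210),6)"
```

```text
t 43.6 pos [0.5886 0.2738 0.0781] jaw -2.518 tilt [-0.087 -0.038] F [-0.8 -0.6 -1.3] op 0.122
  d [-0.0016  0.0002 -0.0201]
  turn 0.002
```

View pics/s23.png

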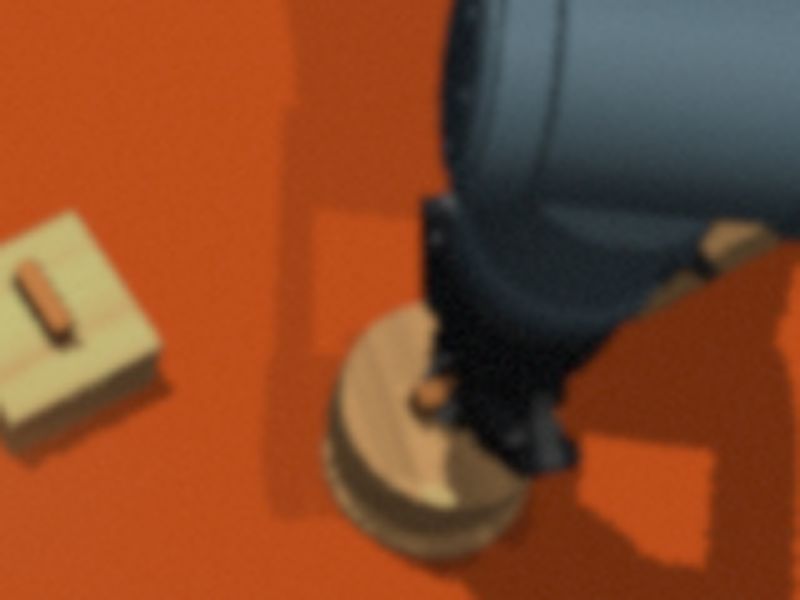

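View pics/t23.png

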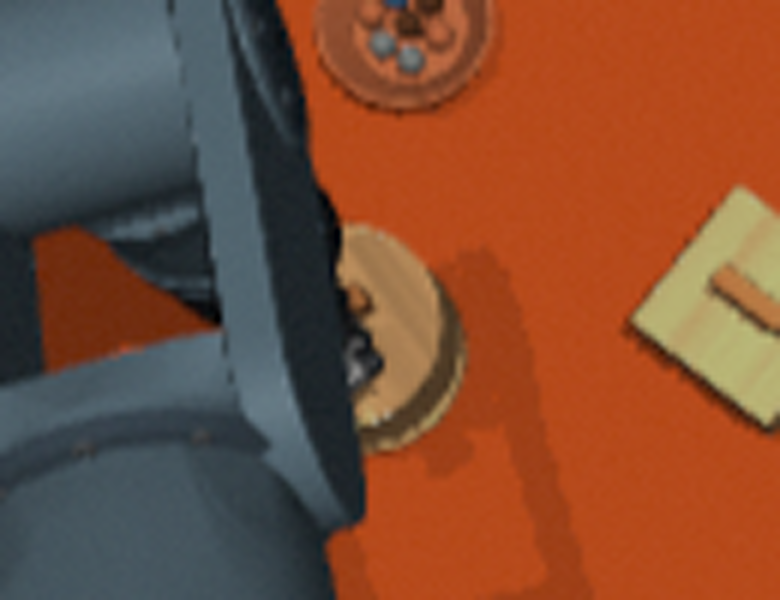

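>>> {"fn": "drive_tool", "kwargs": {"deltas": [[[-0.001, 0, -0.005], 0], [[0, 0, -0.004], 0], [[0, 0, 0], 0]]}}

```text
time_s: 44.0
eef_pos: [0.5885, 0.2742, 0.0702]
eef_rot: [0.036, 0.889, -0.456, -0.029]
wrist_force: [-0.0, 0.2, -0.9]
opening: 0.124
```

```bash
python3 -c "
from h import *
st([.587,.274,.058],.626)"
```

```text
t 44.0 pos [0.5885 0.2742 0.0702] jaw -2.518 tilt [-0.084 -0.037] F [-0.   0.2 -0.9] op 0.124
  d [-0.0015 -0.0002 -0.0122]
  turn 0.002
```

>>> {"fn": "drive_tool", "kwargs": {"deltas": [[[-0.001, 0, -0.004], 0], [[0, 0, -0.003], 0], [[0, 0, 0], 0]]}}

```text
time_s: 44.3
eef_pos: [0.5872, 0.2742, 0.0626]
eef_rot: [0.036, 0.889, -0.456, -0.029]
wrist_force: [-0.4, 0.2, -1.7]
opening: 0.126
```

```bash
python3 -c "
from h import *
st([.587,.274,.058],.626)"
```

```text
t 44.3 pos [0.5872 0.2742 0.0626] jaw -2.518 tilt [-0.084 -0.037] F [-0.4  0.2 -1.7] op 0.126
  d [-0.0002 -0.0002 -0.0046]
  turn 0.002
```

>>> {"fn": "drive_tool", "kwargs": {"deltas": [[[0, 0, -0.003], 0], [[0, 0, -0.001], 0], [[0, 0, 0], 0]]}}

```text
time_s: 44.6
eef_pos: [0.5873, 0.2741, 0.0587]
eef_rot: [0.036, 0.889, -0.456, -0.029]
wrist_force: [-0.5, 0.5, -0.0]
opening: 0.119
```

>>> {"fn": "drive_tool", "kwargs": {"deltas": [[[0, 0, 0], 0], [[0, 0, 0], 0], [[0, 0, 0], 0], [[0, 0, 0.02], 0], [[0, 0, 0.03], 0], [[0, 0, 0.03], 0], [[0, 0, 0.03], 0], [[0, -0.03, 0], 0], [[0, -0.035, 0], 0], [[0, -0.035, 0], 0]], "gripper": 1}}

```text
time_s: 45.6
eef_pos: [0.587, 0.1761, 0.1742]
eef_rot: [0.034, 0.891, -0.453, -0.027]
wrist_force: [0.6, -0.4, 0.5]
opening: 1.002
```

```bash
python3 -c "
from h import *
st([.602,.082,.047],-.679)
s=camera('scene');save(s,'s24',(270,170,430,290),5)
print(get_obs()['q'].round(3))"
```

```text
t 45.6 pos [0.587  0.1761 0.1742] jaw -2.511 tilt [-0.08  -0.036] F [ 0.6 -0.4  0.5] op 1.002
  d [ 0.015  -0.0941 -0.1272]
  turn -1.31
[ 0.105  0.375  1.487 -0.031  1.364  2.628]
```

View pics/s24.png

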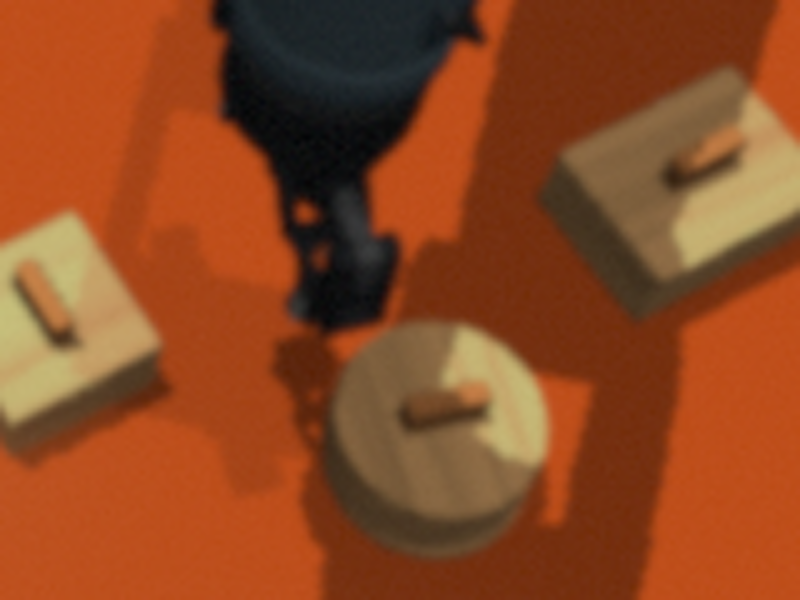

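>>> {"fn": "drive_tool", "kwargs": {"deltas": [[[0, -0.01, 0], 0.15], [[0, -0.01, 0], 0.15], [[0, -0.01, 0], 0.15], [[0, -0.01, 0], 0.15], [[0, -0.01, 0], 0.15], [[0, -0.01, 0], 0.15], [[0, -0.01, 0], 0.15], [[0, -0.005, 0], 0.15], [[0, 0, 0], 0.15], [[0, 0, 0], 0.15]]}}

```text
time_s: 46.65
eef_pos: [0.5887, 0.0902, 0.1758]
eef_rot: [0.044, 0.96, 0.277, 0.006]
wrist_force: [-0.1, -0.3, 0.3]
opening: 1.002
```

>>> {"fn": "drive_tool", "kwargs": {"deltas": [[[0, 0, -0.01], 0.15], [[0, 0, -0.01], 0.13], [[0, 0, -0.01], 0.02], [[0, 0, -0.01], 0], [[0, 0, 0], 0]]}}

```text
time_s: 47.15
eef_pos: [0.5892, 0.0906, 0.1353]
eef_rot: [0.043, 0.907, 0.418, 0.014]
wrist_force: [-0.7, 0.4, -0.6]
opening: 0.999
```

```bash
python3 -c "
from h import *
st([.602,.082,.047],-.679)
chk((.587,.274),.051);chk((.41,.3545),.051)
s=camera('scene');c=camera('top');save(c,'t25',(100,130,360,260));save(s,'s25',(120,100,450,290),2.4)"
```

```text
t 47.15 pos [0.5892 0.0906 0.1353] jaw -0.706 tilt [ 0.061 -0.066] F [-0.7  0.4 -0.6] op 0.999
  d [ 0.0128 -0.0086 -0.0883]
  turn 0.027
top cen [0.5748 0.2763] size [294.   70.3] ang -0.076
scene cen [0.586  0.2746] size [95.7 93.6] ang 1.381
tri (array([0.5777, 0.2776, 0.0352]), np.float64(4.2))
top cen [0.4116 0.3554] size [110.5  84.1] ang -0.7
scene cen [0.4124 0.3555] size [112.1  85.9] ang -0.693
tri (array([0.4116, 0.3557, 0.0499]), np.float64(0.1))
```

View pics/t25.png

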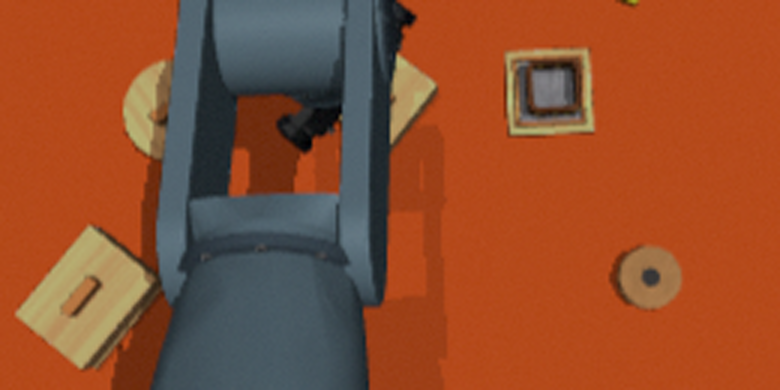

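View pics/s25.png

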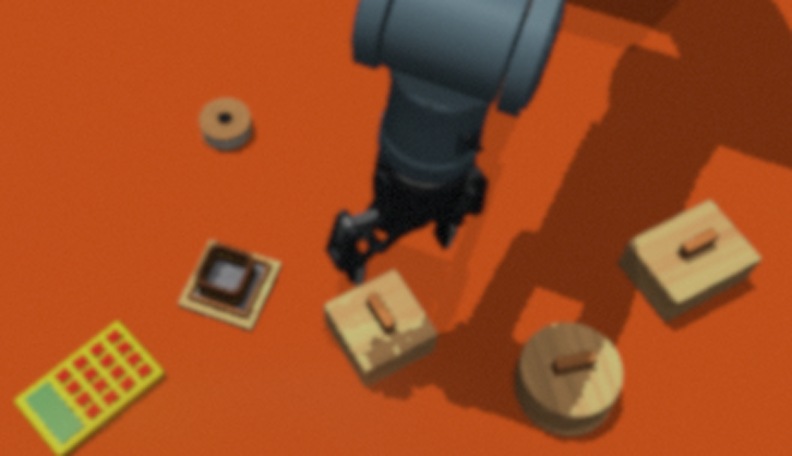

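>>> {"fn": "drive_tool", "kwargs": {"deltas": [[[0.013, -0.009, -0.01], 0.027], [[0, 0, -0.015], 0], [[0, 0, -0.015], 0], [[0, 0, -0.015], 0], [[0, 0, -0.004], 0], [[0, 0, 0], 0]]}}

```text
time_s: 48.05
eef_pos: [0.6028, 0.0826, 0.0752]
eef_rot: [0.043, 0.901, 0.431, 0.016]
wrist_force: [0.2, 0.1, 0.3]
opening: 0.997
```

```bash
python3 -c "
from h import *
st([.602,.082,.047],-.679)"
```

```text
t 48.05 pos [0.6028 0.0826 0.0752] jaw -0.679 tilt [ 0.067 -0.064] F [0.2 0.1 0.3] op 0.997
  d [-0.0008 -0.0006 -0.0282]
  turn -0.0
```

>>> {"fn": "drive_tool", "kwargs": {"deltas": [[[0, 0, -0.01], 0], [[0, 0, -0.01], 0], [[0, 0, -0.005], 0], [[0, 0, 0], 0]]}}

```text
time_s: 48.45
eef_pos: [0.6028, 0.083, 0.0484]
eef_rot: [0.044, 0.901, 0.431, 0.017]
wrist_force: [0.4, -0.1, 0.5]
opening: 0.998
```

```bash
python3 -c "
from h import *
st([.602,.082,.047],-.679)
s=camera('scene');save(s,'s26',(200,140,360,260),5)"
```

```text
t 48.45 pos [0.6028 0.083  0.0484] jaw -0.679 tilt [ 0.068 -0.064] F [ 0.4 -0.1  0.5] op 0.998
  d [-0.0008 -0.001  -0.0014]
  turn -0.0
```

View pics/s26.png

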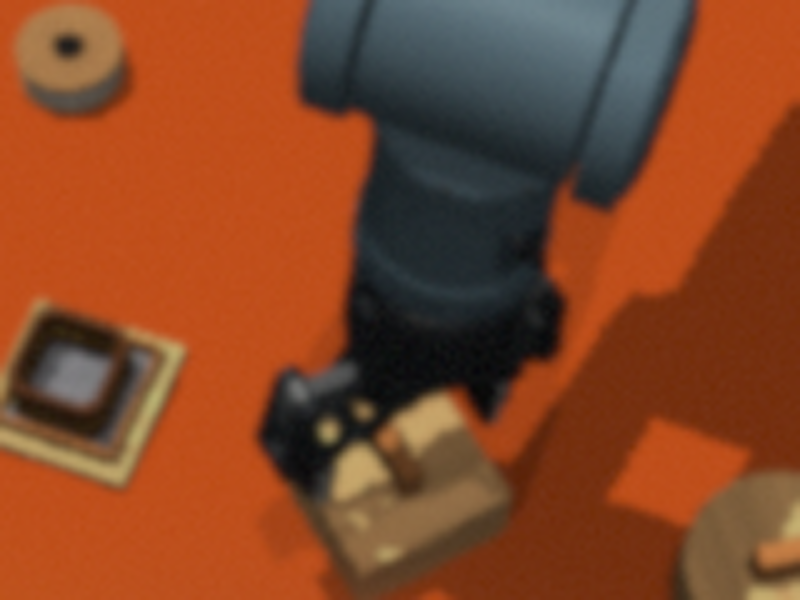

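>>> {"fn": "drive_tool", "kwargs": {"deltas": [[[-0.001, -0.001, -0.002], 0], [[0, 0, 0], 0], [[0, 0, 0], 0], [[0, 0, 0], 0], [[0, 0, 0], 0], [[0, 0, 0], 0], [[0, 0, 0], 0], [[0, 0, 0], 0], [[0, 0, 0], 0]], "gripper": 0}}

```text
time_s: 49.4
eef_pos: [0.6026, 0.0828, 0.05]
eef_rot: [0.044, 0.901, 0.431, 0.018]
wrist_force: [-0.8, -0.4, 1.0]
opening: 0.127
```

>>> {"fn": "drive_tool", "kwargs": {"deltas": [[[0, 0, 0.02], 0], [[0, 0, 0.03], 0], [[0, 0, 0.03], 0], [[0, -0.02, 0.01], 0.08], [[0, -0.03, 0], 0.12], [[0, -0.03, 0], 0.12], [[0, -0.03, 0], 0.12], [[0, -0.03, 0], 0.12], [[0, -0.02, 0], 0.1], [[0, 0, 0], 0]]}}

```text
time_s: 50.4
eef_pos: [0.602, -0.0836, 0.1414]
eef_rot: [0.038, 0.702, 0.71, 0.031]
wrist_force: [0.9, -0.4, -0.9]
opening: 0.123
```

```bash
python3 -c "
from h import *
st([.6058,-.0864,.058],.03)
s=camera('scene');save(s,'s27',(140,120,300,240),5);c=camera('top');save(c,'t27',(220,110,350,210),6)"
```

```text
t 50.4 pos [ 0.602  -0.0836  0.1414] jaw 0.012 tilt [ 0.098 -0.01 ] F [ 0.9 -0.4 -0.9] op 0.123
  d [ 0.0038 -0.0028 -0.0834]
  turn 0.018
```

View pics/s27.png

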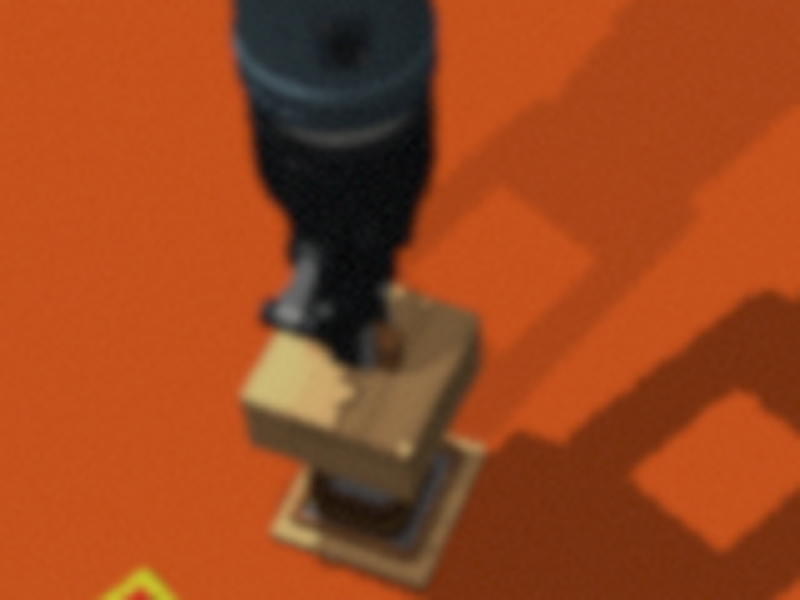

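View pics/t27.png

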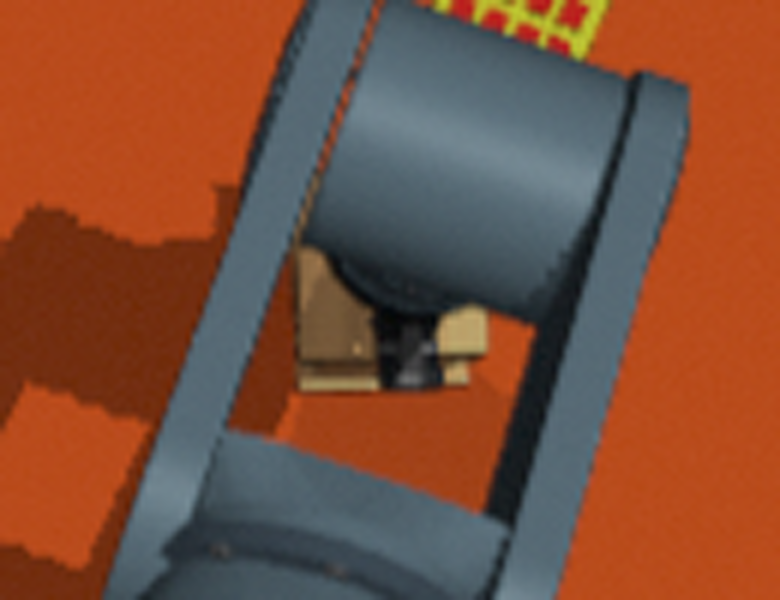

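```bash
python3 - <<'E'
from h import *
ct=camera('top');cs=camera('scene')
T=lambda x,y:(x/6+220-.5,y/6+110-.5); S=lambda x,y:(x/5+140-.5,y/5+120-.5)
print('tri -x+y',tri(ct,cs,T(297,360),S(480,322)))
z=.1414-.05+.043
a=cast(ct,[T(297,360),T(487,355)],z)+[.00175,0,0]; print(a.round(4),'ang',np.arctan2(*(a[0]-a[1])[[1,0]])-np.pi/2)
b=cast(cs,[S(245,398),S(408,452),S(480,322)],z)-[.00175,0,0]; print(b.round(4),'ang',np.arctan2(*(b[1]-b[0])[[1,0]])-np.pi/2,'cen',(b[0]+b[2])[:2]/2, np.linalg.norm(b[1]-b[0]))
E
```

```text
tri -x+y (array([ 0.56  , -0.0414,  0.1284]), np.float64(3.2))
[[ 0.5585 -0.0397  0.1344]
 [ 0.5593 -0.1239  0.1344]] ang 0.009213078426947519
[[ 0.6412 -0.1245  0.1344]
 [ 0.6391 -0.0435  0.1344]
 [ 0.5638 -0.0412  0.1344]] ang 0.025970649670363555 cen [ 0.60252061 -0.08283683] 0.08102182458542741
```

>>> {"fn": "drive_tool", "kwargs": {"deltas": [[[0.004, -0.003, -0.01], 0.015], [[0, 0, -0.015], 0], [[0, 0, -0.015], 0], [[0, 0, -0.01], 0], [[0, 0, 0], 0]]}}

```text
time_s: 51.1
eef_pos: [0.6054, -0.078, 0.0854]
eef_rot: [0.036, 0.695, 0.717, 0.031]
wrist_force: [-0.6, 1.0, -2.2]
opening: 0.121
```

```bash
python3 -c "
from h import *
st([.6055,-.087,.058],.03)"
```

```text
t 51.1 pos [ 0.6054 -0.078   0.0854] jaw 0.032 tilt [ 0.095 -0.005] F [-0.6  1.  -2.2] op 0.121
  d [ 0.0001 -0.009  -0.0274]
  turn -0.002
```

>>> {"fn": "drive_tool", "kwargs": {"deltas": [[[0, -0.009, -0.001], 0], [[0, -0.001, -0.005], 0], [[0, 0, -0.003], 0], [[0, 0, 0], 0]]}}

```text
time_s: 51.5
eef_pos: [0.6058, -0.0888, 0.0758]
eef_rot: [0.036, 0.695, 0.717, 0.031]
wrist_force: [0.3, 0.1, -0.0]
opening: 0.126
```

```bash
python3 -c "
from h import *
st([.6055,-.087,.058],.03)
s=camera('scene');save(s,'s28',(140,140,300,260),5)"
```

```text
t 51.5 pos [ 0.6058 -0.0888  0.0758] jaw 0.032 tilt [ 0.096 -0.005] F [ 0.3  0.1 -0. ] op 0.126
  d [-0.0003  0.0018 -0.0178]
  turn -0.002
```

View pics/s28.png

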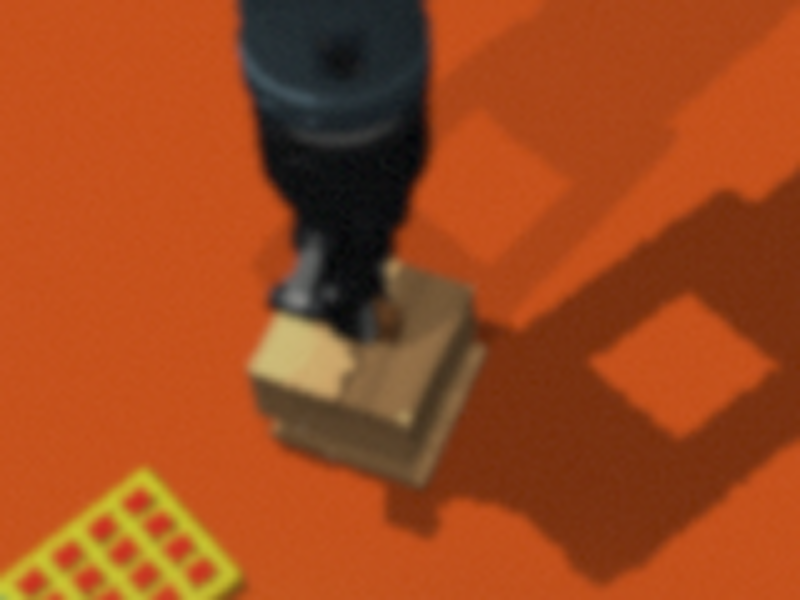

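>>> {"fn": "drive_tool", "kwargs": {"deltas": [[[0, 0.002, -0.004], 0], [[0, 0, -0.004], 0], [[0, 0, 0], 0]]}}

```text
time_s: 51.85
eef_pos: [0.6065, -0.0867, 0.0684]
eef_rot: [0.037, 0.695, 0.717, 0.032]
wrist_force: [-0.5, 0.1, -0.5]
opening: 0.124
```

```bash
python3 -c "
from h import *
st([.6055,-.087,.058],.03)"
```

```text
t 51.85 pos [ 0.6065 -0.0867  0.0684] jaw 0.032 tilt [ 0.098 -0.006] F [-0.5  0.1 -0.5] op 0.124
  d [-0.001  -0.0003 -0.0104]
  turn -0.002
```

>>> {"fn": "drive_tool", "kwargs": {"deltas": [[[-0.001, 0, -0.004], 0], [[0, 0, -0.003], 0], [[0, 0, 0], 0]]}}

```text
time_s: 52.15
eef_pos: [0.6054, -0.0865, 0.0608]
eef_rot: [0.037, 0.695, 0.717, 0.032]
wrist_force: [-0.5, 0.5, -1.8]
opening: 0.121
```

```bash
python3 -c "
from h import *
st([.6055,-.087,.058],.03)"
```

```text
t 52.15 pos [ 0.6054 -0.0865  0.0608] jaw 0.032 tilt [ 0.098 -0.006] F [-0.5  0.5 -1.8] op 0.121
  d [ 0.0001 -0.0005 -0.0028]
  turn -0.002
```

Engaged with no contact. I'll lower the last 3 mm, release and retreat up and back.

>>> {"fn": "drive_tool", "kwargs": {"deltas": [[[0, 0, -0.003], 0], [[0, 0, 0], 0], [[0, 0, 0], 0]]}}

```text
time_s: 52.45
eef_pos: [0.6066, -0.0869, 0.059]
eef_rot: [0.038, 0.695, 0.717, 0.032]
wrist_force: [-0.3, -0.3, 0.5]
opening: 0.124
```

>>> {"fn": "drive_tool", "kwargs": {"deltas": [[[0, 0, 0], 0], [[0, 0, 0], 0], [[0, 0, 0], 0], [[0, 0, 0.02], 0], [[0, 0, 0.03], 0], [[0, 0, 0.03], 0], [[0, 0, 0.04], 0], [[0, -0.03, 0.03], 0], [[-0.03, -0.04, 0], 0], [[-0.03, -0.04, 0], 0]], "gripper": 1}}

```text
time_s: 53.45
eef_pos: [0.5456, -0.1945, 0.2133]
eef_rot: [0.038, 0.692, 0.721, 0.032]
wrist_force: [0.3, -0.4, -0.9]
opening: 1.001
```

>>> {"fn": "drive_tool", "kwargs": {"deltas": [[[-0.03, -0.04, 0], 0], [[-0.03, -0.04, 0], 0], [[-0.03, -0.04, 0], 0], [[-0.03, -0.04, 0], 0], [[-0.02, -0.03, 0], 0], [[0, 0, 0], 0], [[0, 0, 0], 0]]}}

```text
time_s: 54.15
eef_pos: [0.3996, -0.3918, 0.2157]
eef_rot: [0.042, 0.694, 0.718, 0.031]
wrist_force: [0.2, 0.4, -0.4]
opening: 1.0
```

```bash
python3 -c "
from h import *
st()
for p in((.6055,-.0864),(.587,.274),(.41,.3545)): chk(p,.051)
s=camera('scene');c=camera('top');save(c,'t29',(100,130,360,260));save(s,'s29',(120,100,450,290),2.4)"
```

```text
t 54.15 pos [ 0.3996 -0.3918  0.2157] jaw 0.036 tilt [ 0.103 -0.013] F [ 0.2  0.4 -0.4] op 1.0
top cen [ 0.6084 -0.0871] size [86.9 86.8] ang -1.541
scene cen [ 0.6086 -0.0872] size [88. 87.] ang 0.037
tri (array([ 0.6085, -0.0872,  0.0507]), np.float64(0.2))
top cen [0.586  0.2726] size [98.1 97.8] ang 1.554
scene cen [0.5863 0.2726] size [99.6 98.4] ang -0.127
tri (array([0.5861, 0.2727, 0.0506]), np.float64(0.0))
top cen [0.4117 0.3551] size [110.6  84.2] ang -0.697
scene cen [0.4123 0.3554] size [111.4  85.2] ang -0.697
tri (array([0.4117, 0.3555, 0.05  ]), np.float64(0.2))
```

View pics/t29.png

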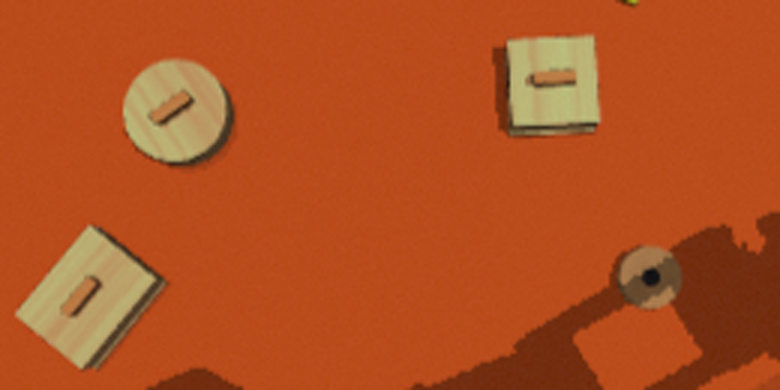

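View pics/s29.png

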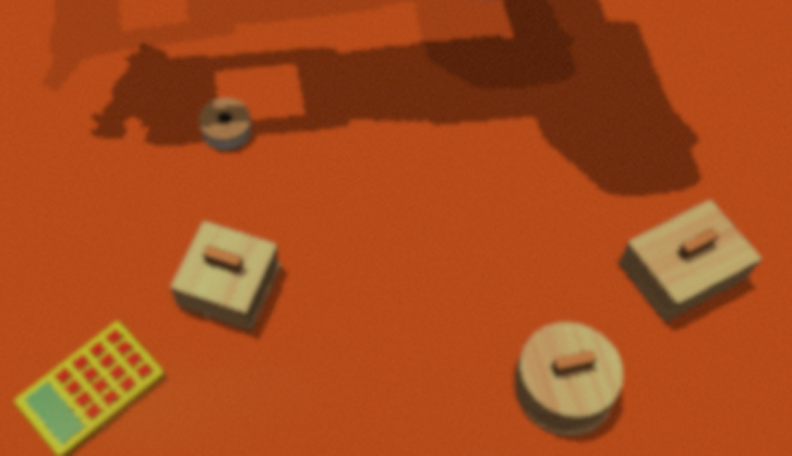

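All three lid tops triangulate to 50–51 mm, against 51 mm when fully home, and the reel hasn't moved. Handing in.

```bash
python3 -c "
from h import *
from bench import hand_in
print(abs(get_obs()['dq']).max()); 
c=camera('top'); k=[k for k in blobs(c,'pale') if np.hypot(*(k.mean(0)-[316,222]))<8]; print('reel', rect(c,k[0],.024)[1] if k else 'shadowed')
print(hand_in())"
```

```text
0.00530789945776207
reel [ 0.43322299 -0.16953141]
the job is handed in; nothing more can be done
None
```

The job is handed in at about 54 s of the 128 s allowed. The oval bangle stands in the oblong box and the square bangle in the square box. Each of the three lids was then set on its own base.

**Lids:** in the last pictures, both cameras put the lid tops at 50.0 mm (oblong), 50.6 mm (round) and 50.7 mm (square), where fully home is 51 mm. The lids sit within about 3 mm of their box centres, and their outlines match the box angles. Views before closing showed both bangles standing inside their collars.

**Checks that disagreed or were unclear:**
- **Tool tilt:** the tool slowly tilted as it moved, up to about 9°, and I could only partly undo it. The oblong lid touched its collar once at roughly 13 N. I lifted it, shifted it a few millimetres and then seated it.
- **Ribbon reel:** the last reel measurement was 14 to 17 mm off in x and y, because the arm's shadow cut off part of its outline. In both final pictures the reel is at its starting pixels, and the gripper never came near it.

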